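# Nest and close the clean specimen cups

## Robot

A 7-joint arm with a two-finger parallel gripper is mounted at the origin on the work surface. World frame = base frame: x ahead of the robot, y to its left, z up, the work surface at z = 0. Lengths are in m, angles in degrees, forces in N, time in s.
With the tool pointing down it reaches from about 0.425 to 0.8 m from the base axis. Payload 8.3 kg.
Tool frame: the origin (TCP) lies at the very end of the fingers, on their centre line; the grasp point (between the pads) lies 19 mm behind it; x points along the fingers, z is the direction in which the jaws open and shut, and the axes are right-handed (so a half turn about x gives the same grasp; the last joint's range is limited). The gripper opens to 85 mm and grips with 20 to 120 N. Pads are 22 mm wide; open, the fingers measure 114 mm over their backs; the gripper's body (76 mm by 85 mm) begins 54 mm behind the grasp point. The pads swing forward as they close: fully open they stand 13 mm farther back than shut.
Start: joints at [-71.671, 21.967, 0.94, 78.501, -0.361, 79.538, -2.664], TCP at [0.233, 0.58, 0.231] pointing down, gripper open.
Joint ranges: [-169.22, 169.22], [-14.56, 117.87], [-87.37, 89.26], [10.42, 133.3], [-82.24, 262.24], [0.94, 117.77], [-172.7, 172.7]. Speed limits (degrees/s): [136.94, 136.94, 172.46, 172.46, 180, 180, 180].

## Interface

Orientations are given as [roll, pitch, yaw] about the fixed x, y, z axes, in that order (R = Rz(yaw) Ry(pitch) Rx(roll)).
In Python, from station import arm gives the robot as it stands.
- The arm moves only by the tool drive_tool, never from a script. Its argument "steps" is a list of rows, each a list of 3 entries, a list of its own where there are three numbers: the shift along the world's x, y, z in mm, then the turn, a rotation vector about the world's x, y, z in degrees, then the finger opening in mm, from 0 to 85.4. A call has exactly 8 rows; each row shifts and turns the pose as measured when the row begins; what a row does not reach is not made up. A row lasts 1/12 s, in which the tool goes at most 41.7 mm and 7.16 degrees, less where a joint would pass 70% of its speed; a pose out of reach is approached as far as the arm can. A call is refused whole if a number of a shift passes 41.7 or a number of a turn 7.16, either way. A call with a gripper value outside its range is refused whole. The fingers move at their own pace and stop on an object; "grip_force" is the grip in N (left out, the last holds). Time passes only in rows, so rows that do not move let the fingers close, or fill a call up. It gives the time, the measured TCP pose, the force and the opening at its end, in the units of the state.
- arm.get_state(): the state, without advancing time (a new reading comes with each control period).
- arm.get_image(name): name is "side" or "top"; returns the picture (420x560x3 uint8, blue, green, red); there is no depth.
- arm.get_calibration(name): a dict with "vfov" (degrees; the focal length in pixels is half the picture's height over the tangent of half this angle, whatever the lens; pixels are square), "cx", "cy" (the principal point, pixels), "k1" (the pictures are not rectified: a ray, as slopes to the right and down, at radius r is drawn at 1 + k1 r^2 times it, then the intrinsics apply), "xyz" and "attitude" of the camera in the world. Camera axes: x right, y down, z forward; pixel columns grow to the right and rows downward; lengths in m; the calibration is good to about 2 mm. A picture is of the moment at which its call begins. get_calibration takes no time and is no camera call.
- arm.finish_job(): hands the job in, once; it reports no verdict.
Trained networks look in the newest picture that a camera, given by its name, has taken for a name from the list of things; names that differ only in an ending like _2 or _b are one class to them, and where a whole thing is asked for, a point or a joint stands for the part that bears it (a point fixed in the world has none). Each returns a list of dicts, best first, with "confidence" (0 to 1); they miss things now and then, are a little off and sometimes report something else, mostly with a low value. They report only what shows in the picture. A call takes as long as a camera call. They do not tell look-alikes from the thing itself.
- arm.look_for(camera, query): "extent" ([left, top, right, bottom] in pixels, round what is visible of it).
- arm.landmark_of(camera, query): "centre" ([column, row] in pixels: a listed point, or the origin of a listed thing).
The state is a dict: "t": time; "joints": joint angles; "joint_vel": joint speeds; "tau": joint torques, N m; "tool_pos": TCP position; "orientation": TCP orientation; "force": force on the tool from outside, world axes, zero at the start; "ft_torque": the same for the moment, N m; "gripper_width": opening from 0.0 (shut) to 1.0 (fully open).
Only numpy, scipy, OpenCV 4.12 (cv2) and the standard library are available. Lean on these libraries where they do the work, as an engineer would, in place of code of your own. Each camera call takes 0.05 s, during which the arm holds its last target.

## Task

The specimen cups are clean: put them away as one closed stack. Nest the two loose tapered cups, one after the other, into the cup that stands in the tray, lowering each squarely until its collar sits all round on the rim below before letting go, never dropping or forcing it, and then lower the stopper lid onto the top cup in the same way. Leave the stack upright in the tray, and leave the straight jar and everything else where it is.

Things in the scene. Friction and masses are not known exactly. Their poses are not given: they have to be found in the camera images.
- tray: Flat white plastic tray fixed to the desk, 240 mm along its x by 170 mm along its y, floor 3 mm thick, sloping rim 14 mm high. Origin at the centre of its underside, z up. It lies at any small angle.
- base_cup: Specimen cup standing loose on the tray's floor. White rigid plastic, open top, 92 mm high, about 45 g, round: foot 40 mm across, widening evenly to 59 mm at 64 mm height, where it steps out to a straight stacking collar 68 mm across that runs up to the rim at 92 mm (faint ribs outside). Mouth 63 mm across inside, collar wall 2.5 mm. Origin: centre of the foot's underside, z up its axis.
- cup_1: Loose specimen cup, same shape and origin as base_cup, upright on the desk; may go in before or after cup_2. Fully nested in a cup, the underside of its collar rests on the lower rim: its origin is then 28 mm above the lower cup's origin, with 2 mm of play sideways, and its whole 28 mm collar stays free above the lower rim.
- cup_2: The other loose specimen cup, same as cup_1, standing upright on the desk. Origin: centre of the foot's underside, z up its axis.
- lid: Stopper lid, white plastic, about 30 g, 34 mm high, right way up on the desk: tapered plug (54 mm across below, 58 above, 12 high), flange 68 mm across, 4 thick, and on it a grip bar along x, 50 mm long, 12 thick, 18 high (z 16 to 34 mm). Origin: centre of the plug's underside, z up. Seated, the flange rests on a cup's rim: lid origin 80 mm above that cup's origin, 2.5 mm of play sideways.
- jar: Straight-sided clear glass jar without a collar, 64 mm across, 95 mm high, standing loose on the desk among the cups. Not part of the stack. Origin at the centre of its underside.
- dropper: Amber dropper bottle, 32 mm across, 85 mm high, loose in the tray near its +x end. Origin at the centre of its underside.
- slip_box: Black box of cover slips, 37 mm square, 30 mm high, loose in the tray near its +x end. Origin at the centre of its underside.
- petri: Pile of three clear petri dishes (one piece), 90 mm across, 46 mm high, loose beyond the tray. Origin at the centre of its underside.
- vial_a: Small capped vial, 26 mm across, 55 mm high, standing loose beyond the tray. Origin at the centre of its underside.
- vial_b: Second vial, the same as vial_a.
- tweezers: Black plastic tweezers, 135 mm long, 8 mm high, lying loose across the tray at its +x end. Origin near the middle, x along them.
Mind the look-alikes: they are no part of the job. Leave any blue look-alike of the lid alone.

How it is judged:
By the outcome, as a careful person would: the job done as asked, in the order asked, and still so for the second after the job is handed in, with the robot touching nothing.
It also fails if it takes over 72 s, if anything falls off the work surface, if the arm or the gripper's body presses on something with over 40 N, if the wrist force passes 120 N, or if a joint passes its speed limit or range.

## Working session

There is one attempt and no reset: what is moved stays moved. The work goes in short steps, Python scripts to look and compute and a tool call to move; the robot and the scene stay as the last step left them, time stands still between calls to the robot, and variables do not carry over. Pictures are saved under pics/ and viewed, and the job is handed in when it is done.

Besides the shell and the picture viewer there is one more tool, called after "Request:" as name(argument=value, ...), one argument or row to a line, values as JSON. drive_tool: Moves the arm, as the interface text tells. Its arguments: {"type":"object","properties":{"steps":{"type":"array"},"grip_force":{"type":"number"}},"required":["steps"]}

```bash
ls; mkdir -p pics
cat > h.py <<'E'
from station import arm
import numpy as np, cv2
def snap(c,name):
    im=arm.get_image(c); cv2.imwrite(f'pics/{name}.png',im); return im
E
python3 - <<'E'
from h import *
for c in('side','top'):
    snap(c,c+'0'); print(arm.get_calibration(c))
print(arm.get_state())
for c in('side','top'):
  for q in('tray','base_cup','cup_1','lid','jar','dropper','slip_box','petri','vial_a','tweezers'):
    print(c,q,[(np.round(d['centre']),round(d['confidence'],2)) for d in arm.landmark_of(c,q)])
E
```

```text
pics
{'vfov': 49.86885751376104, 'cx': 281.8919544452456, 'cy': 216.4326550457394, 'k1': 0.003916812015358957, 'xyz': array([0.4343942 , 0.88050332, 0.59653196]), 'attitude': array([-121.81241964,    1.30169534, -169.78792437])}
{'vfov': 53.315411136370244, 'cx': 282.2577543508284, 'cy': 210.16235194917897, 'k1': 0.016814077159103144, 'xyz': array([0.40770304, 0.00599546, 0.86384871]), 'attitude': array([-166.32708427,   -0.3624518 ,  -85.86623712])}
{'t': 0.1, 'joints': array([-71.66996464,  22.01076091,   0.93899902,  78.55459364,
        -0.3603563 ,  79.53726389,  -2.66415278]), 'joint_vel': array([ 0.11081171, -0.118661  , -0.02927441, -0.09873435,  0.00570161,
       -0.0377042 ,  0.08373985]), 'tau': array([ 3.67869681e-03, -6.29140162e+01,  8.48085936e-01, -3.72756350e+01,
        1.68698566e-02,  1.04895100e-02,  2.97573354e-05]), 'tool_pos': array([0.23327045, 0.57935787, 0.2303809 ]), 'orientation': array([-178.68264919,   89.90022905, -110.61346178]), 'force': array([ 0.04406574,  0.60402214, -0.42375664]), 'ft_torque': array([0.03522787, 0.01629562, 0.01329428]), 'grippe
[... 468 characters left out ...]
[296., 225.]), 0.44)]
side petri [(array([245., 192.]), 0.95)]
side vial_a [(array([212., 230.]), 0.68), (array([227., 221.]), 0.52)]
side tweezers [(array([279., 237.]), 0.45)]
top tray [(array([286., 263.]), 0.77)]
top base_cup [(array([285., 266.]), 0.93)]
top cup_1 [(array([284., 213.]), 0.7), (array([157., 313.]), 0.68), (array([414., 233.]), 0.66)]
top lid [(array([203., 214.]), 0.57)]
top jar [(array([432., 337.]), 0.83), (array([413., 232.]), 0.7)]
top dropper [(array([266., 231.]), 0.52), (array([415., 234.]), 0.47)]
top slip_box [(array([304., 230.]), 0.59)]
top petri [(array([379., 159.]), 0.73)]
top vial_a [(array([310., 151.]), 0.78), (array([284., 143.]), 0.74)]
top tweezers []
```

View pics/side0.png

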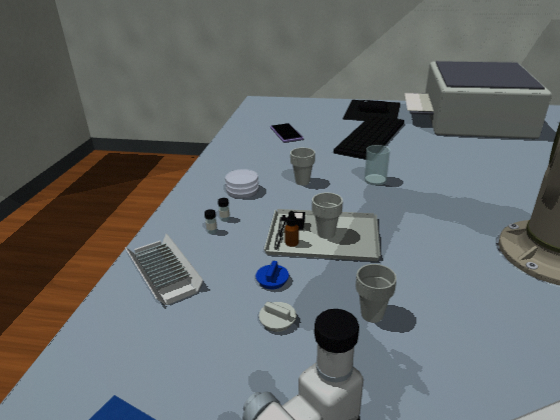

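View pics/top0.png

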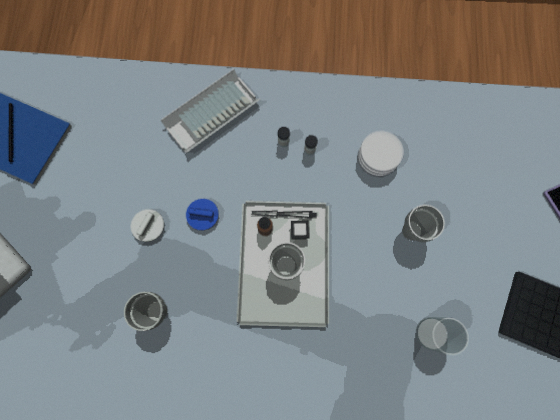

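```bash
cat >> h.py <<'E'
from scipy.spatial.transform import Rotation as Ro
from scipy.optimize import least_squares, minimize
C={}
def cam(c):
    if c in C: return C[c]
    k=arm.get_calibration(c); f=210/np.tan(np.radians(k['vfov']/2))
    K=np.array([[f,0,k['cx']],[0,f,k['cy']],[0,0,1.]])
    Rcw=Ro.from_euler('xyz',k['attitude'],degrees=True).as_matrix()
    C[c]=(K,np.array([k['k1'],0,0,0,0.]),Rcw,np.array(k['xyz'])); return C[c]
def proj(c,P):
    K,d,R,t=cam(c); P=np.atleast_2d(P).astype(float)
    p,_=cv2.projectPoints(P,cv2.Rodrigues(R.T)[0],-R.T@t,K,d); return p[:,0]
def ray(c,uv):
    K,d,R,t=cam(c)
    p=cv2.undistortPoints(np.array([[uv]],float),K,d)[0,0]
    v=R@np.array([p[0],p[1],1]); return t,v/np.linalg.norm(v)
def onz(c,uv,z):
    t,v=ray(c,uv); return (t+v*(z-t[2])/v[2])[:3]
A=np.linspace(0,2*np.pi,120,endpoint=False)
def circ(x,y,z,r): return np.stack([x+r*np.cos(A),y+r*np.sin(A),0*A+z],1)
def cupcurves(x,y,z0): # rim outer, rim inner, collar bottom, foot
    return [circ(x,y,z0+.092,.034),circ(x,y,z0+.092,.0315),circ(x,y,z0+.064,.034),circ(x,y,z0,.020)]
def crop(c,im,curves,ctr,half,name,s=6,draw=True):
    x0,y0=int(ctr[0]-half),int(ctr[1]-half)
    x0=max(x0,0);y0=max(y0,0)
    o=cv2.resize(im[y0:y0+2*half,x0:x0+2*half],None,fx=s,fy=s,interpolation=cv2.INTER_CUBIC)
    cols=[(0,0,255),(0,255,0),(255,0,0),(0,255,255),(255,0,255)]
    for i,cv in enumerate(curves):
        p=(proj(c,cv)-[x0,y0]+.5)*s
        cv2.polylines(o,[np.round(p).astype(int)],True,cols[i%5],1)
    if name: cv2.imwrite(f'pics/{name}.png',o)
    return o
E
python3 - <<'E'
from h import *
for n,uv,z in(('base',(287,261),.095),('A',(426,222),.092),('B',(145,312),.092),('lid',(147,226),.014),('jar',(451,336),.095)):
    print(n,'top',onz('top',uv,z).round(4))
for n,uv,z in(('base',(327,205),.095),('A',(302,156),.092),('B',(375,280),.092),('lid',(277,317),.014)):
    print(n,'side',onz('side',uv,z).round(4))
for u in ((241,325),(327,326),(328,204),(243,203)): print('tray top',onz('top',u,.012).round(3))
E
```

```text
base top [ 0.4994 -0.001   0.095 ]
A top [ 0.5924 -0.2574  0.092 ]
B top [0.3908 0.2455 0.092 ]
lid top [0.5602 0.2915 0.014 ]
jar top [ 0.3891 -0.298   0.095 ]
base side [0.4997 0.026  0.095 ]
A side [ 0.591  -0.2299  0.092 ]
B side [0.395  0.2628 0.092 ]
lid side [0.5618 0.2978 0.014 ]
tray top [0.378 0.08  0.012]
tray top [ 0.388 -0.089  0.012]
tray top [ 0.635 -0.079  0.012]
tray top [0.624 0.099 0.012]
```

```bash
cat >> h.py <<'E'
def gradim(im):
    g=cv2.GaussianBlur(im,(0,0),1.0).astype(np.float32)
    gx=cv2.Sobel(g,cv2.CV_32F,1,0);gy=cv2.Sobel(g,cv2.CV_32F,0,1)
    return np.sqrt((gx**2+gy**2).sum(2)).clip(0,250)
def sc(c,G,cvs):
    p=np.concatenate([proj(c,k) for k in cvs]).astype(np.float32)
    return cv2.remap(G,p[:,0].reshape(-1,1),p[:,1].reshape(-1,1),cv2.INTER_LINEAR).mean()
def fit(c,G,fn,x0,y0,rng=.02,n=41):
    best=(-1,)
    for r in (rng,rng/8):
        cx,cy=(x0,y0) if best[0]<0 else best[1:]
        for x in np.linspace(cx-r,cx+r,n):
            for y in np.linspace(cy-r,cy+r,n):
                s=sc(c,G,fn(x,y)); 
                if s>best[0]: best=(s,x,y)
    return best
E
python3 - <<'E'
from h import *
ims={c:cv2.imread(f'pics/{c}0.png') for c in('side','top')}
G={c:gradim(ims[c]) for c in ims}
o=[]
for n,x,y,z in(('base',.4995,.006,.003),('A',.592,-.25,0),('B',.392,.25,0)):
    f=lambda x,y:[circ(x,y,z+.092,.034),circ(x,y,z+.092,.0315)]
    row=[]
    for c in('side','top'):
        b=fit(c,G[c],f,x,y,.02,31); print(n,c,np.round(b,4))
        ctr=proj(c,[b[1],b[2],z+.05])[0]
        row.append(crop(c,ims[c],cupcurves(b[1],b[2],z),ctr,32,None,4))
    o.append(np.vstack(row))
f=lambda x,y:[circ(x,y,.016,.034)]
row=[]
for c in('side','top'):
    b=fit(c,G[c],f,.561,.2945,.015,31); print('lid',c,np.round(b,4))
    row.append(crop(c,ims[c],f(*b[1:]),proj(c,[b[1],b[2],.02])[0],32,None,4))
o.append(np.vstack(row)) 
h=min(k.shape[1] for k in o); o=np.hstack([cv2.resize(k,(200,400)) for k in o]); cv2.imwrite('pics/fit0.png',cv2.resize(o,None,fx=1,fy=1))
E
```

```text
base side [1.822967e+02 5.018000e-01 5.000000e-03]
base top [1.828496e+02 4.997000e-01 1.000000e-03]
A side [167.2422   0.5927  -0.2513]
A top [195.1938   0.5912  -0.2557]
B side [174.8022   0.3925   0.2527]
B top [203.5086   0.392    0.2482]
lid side [189.9283   0.5616   0.2935]
lid top [173.6917   0.5622   0.2921]
```

View pics/fit0.png

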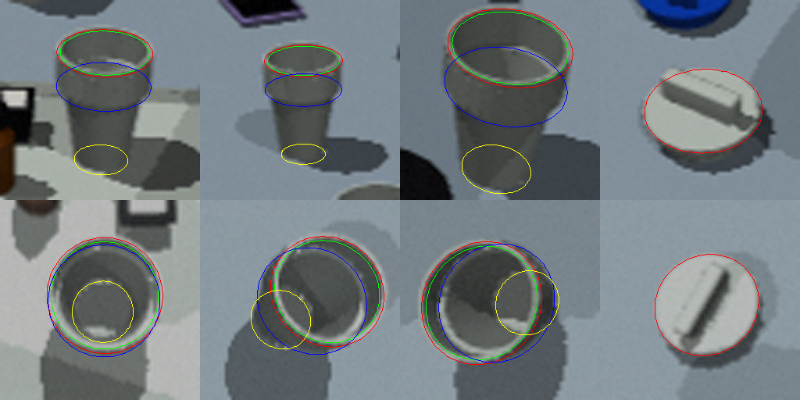

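```bash
cat >> h.py <<'E'
def st():
    s=arm.get_state(); R=Ro.from_euler('xyz',s['orientation'],degrees=True).as_matrix()
    print('t',round(s['t'],2),'pos',(s['tool_pos']*1000).round(1),'x',R[:,0].round(3),'z',R[:,2].round(3),'jaw deg',np.degrees(np.arctan2(R[1,2],R[0,2])).round(1),'F',s['force'].round(1),'T',s['ft_torque'].round(2),'j7',s['joints'][6].round(1),'w',(s['gripper_width']*85.4).round(1)); return s,R
E
python3 - <<'E'
from h import *
st()
ims={c:cv2.imread(f'pics/{c}0.png') for c in('side','top')}
def bar(th,x=.562,y=.293,z=.034):
    c,s=np.cos(th),np.sin(th)
    return np.array([[x+a*c-b*s,y+a*s+b*c,z] for a,b in((.025,.006),(.025,-.006),(-.025,-.006),(-.025,.006))])
def dense(q): return np.concatenate([np.linspace(q[i],q[(i+1)%4],30) for i in range(4)])
for c,x,y in(('side',.5616,.2935),('top',.5622,.2921)):
    G=gradim(ims[c]); 
    r=[(sc(c,G,[dense(bar(np.radians(t),x+dx,y+dy))]),t,dx,dy) for t in range(-90,90,2) for dx in (-.002,0,.002) for dy in (-.002,0,.002)]
    r.sort(reverse=True); print(c,np.round(r[:5],3).tolist())
    t=np.radians(r[0][1]); crop(c,ims[c],[bar(t,x+r[0][2],y+r[0][3])],proj(c,[x,y,.02])[0],25,'bar_'+c,8)
o=np.hstack([cv2.imread(f'pics/bar_{c}.png') for c in('side','top')]);cv2.imwrite('pics/bar.png',o)
print(onz('top',(309,230),.033), onz('top',(264,224),.088),onz('top',(381,152),.046))
E
```

```text
Traceback (most recent call last):
  File "h.py", line 55, in st
    print('t',round(s['t'],2),'pos',(s['tool_pos']*1000).round(1),'x',R[:,0].round(3),'z',R[:,2].round(3),'jaw deg',np.degrees(np.arctan2(R[1,2],R[0,2])).round(1),'F',s['force'].round(1),'T',s['ft_torque'].round(2),'j7',s['joints'][6].round(1),'w',(s['gripper_width']*85.4).round(1)); return s,R
                                                                                                                                                                                                                                                        ^^^^^^^^^^^^^^^^^^^^^^^^^^^^^^^
AttributeError: 'float' object has no attribute 'round'
```

```bash
sed -i "s/(s\['gripper_width'\]\*85.4).round(1)/round(s['gripper_width']*85.4,1)/" h.py
python3 - <<'E'
from h import *
st()
ims={c:cv2.imread(f'pics/{c}0.png') for c in('side','top')}
def bar(th,x=.562,y=.293,z=.034):
    c,s=np.cos(th),np.sin(th)
    return np.array([[x+a*c-b*s,y+a*s+b*c,z] for a,b in((.025,.006),(.025,-.006),(-.025,-.006),(-.025,.006))])
def dense(q): return np.concatenate([np.linspace(q[i],q[(i+1)%4],30) for i in range(4)])
for c,x,y in(('side',.5616,.2935),('top',.5622,.2921)):
    G=gradim(ims[c]); 
    r=[(sc(c,G,[dense(bar(np.radians(t),x+dx,y+dy))]),t,dx,dy) for t in range(-90,90,2) for dx in (-.002,0,.002) for dy in (-.002,0,.002)]
    r.sort(reverse=True); print(c,np.round(r[:5],3).tolist())
    t=np.radians(r[0][1]); crop(c,ims[c],[bar(t,x+r[0][2],y+r[0][3])],proj(c,[x,y,.02])[0],25,'bar_'+c,8)
o=np.hstack([cv2.imread(f'pics/bar_{c}.png') for c in('side','top')]);cv2.imwrite('pics/bar.png',o)
print(onz('top',(309,230),.033), onz('top',(264,224),.088),onz('top',(381,152),.046))
E
```

```text
t 1.1 pos [233.4 579.8 231.3] x [-0.  0. -1.] z [ 0.373  0.928 -0.   ] jaw deg 68.1 F [ 0.3  0.1 -0.5] T [-0.01 -0.01 -0.01] j7 -2.7 w 85.2
side [[162.514, 18.0, -0.002, 0.002], [162.413, 20.0, -0.002, 0.002], [162.285, 16.0, -0.002, 0.002], [162.067, 14.0, -0.002, 0.002], [160.89, 22.0, -0.002, 0.002]]
top [[151.814, -36.0, -0.002, -0.002], [151.699, -38.0, -0.002, -0.002], [150.762, -34.0, -0.002, -0.002], [150.692, -56.0, -0.002, 0.002], [150.652, -54.0, -0.002, 0.002]]
[ 0.57249927 -0.04156515  0.033     ] [0.56687962 0.04723154 0.088     ] [ 0.7460431  -0.18098392  0.046     ]
```

View pics/bar.png

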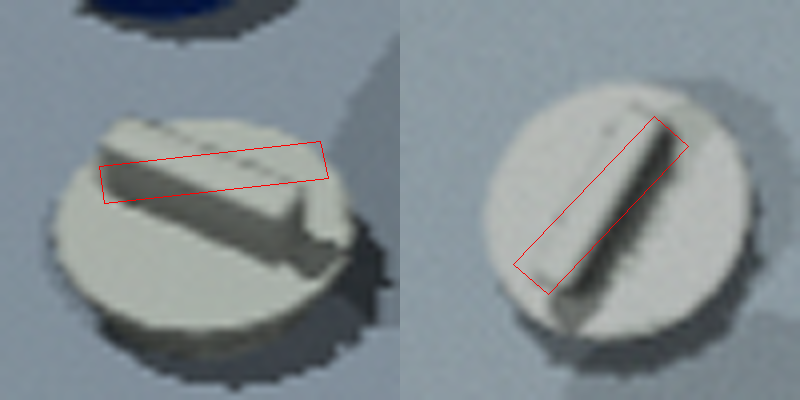

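Run:
```python
from h import *
for c,x,y,a,b in(('side',.5616,.2935,(120,133),(292,203)),('top',.5622,.2921,(245,110),(140,283))):
    ctr=proj(c,[x,y,.02])[0]; o=np.array([int(ctr[0]-25),int(ctr[1]-25)])
    P=[onz(c,np.array(k)/8-.5+o,.034) for k in(a,b)]
    d=P[0]-P[1]; print(c,P,np.linalg.norm(d),np.degrees(np.arctan2(d[1],d[0])),(P[0]+P[1])/2)
```

```text
side [array([0.58266919, 0.28639949, 0.034     ]), array([0.54057604, 0.30246962, 0.034     ])] 0.04505643554851584 -20.89562715883488 [0.56162261 0.29443456 0.034     ]
top [array([0.58532243, 0.28272655, 0.034     ]), array([0.53918189, 0.30229698, 0.034     ])] 0.0501193706528998 -22.984141639343875 [0.56225216 0.29251177 0.034     ]
```

Request:
drive_tool(
  steps=[
    [[18, -36, -8], [0, 0, 0], 85],
    [[18, -36, -8], [0, 0, 0], 85],
    [[18, -36, -8], [0, 0, 0], 85],
    [[18, -36, -8], [0, 0, 0], 85],
    [[18, -36, -8], [0, 0, 0], 85],
    [[18, -36, -8], [0, 0, 0], 85],
    [[18, -36, -8], [0, 0, 0], 85],
    [[10, -20, -5], [0, 0, 0], 85],
  ],
  grip_force=25,
)

```text
t: 1.77
tool_pos: [0.3646, 0.3046, 0.1685]
orientation: [38.0, 89.6, 106.9]
force: [0.7, -0.8, 0.8]
gripper_width: 0.996
```

Request:
drive_tool(
  steps=[
    [[14, -27, -10], [0, 0, 0], 85],
    [[9, -18, -10], [0, 0, 0], 85],
    [[4, -9, -10], [0, 0, 0], 85],
    [[0, 0, 0], [0, 0, 0], 85],
    [[0, 0, 0], [0, 0, 0], 85],
    [[0, 0, 0], [0, 0, 0], 85],
    [[0, 0, 0], [0, 0, 0], 85],
    [[0, 0, 0], [0, 0, 0], 85],
  ],
)

```text
t: 2.43
tool_pos: [0.3951, 0.2436, 0.1396]
orientation: [14.3, 89.5, 82.6]
force: [-0.1, 0.4, 0.3]
gripper_width: 0.996
```

Run:
```python
from h import *
s,R=st()
a=snap('side','s1'); b=snap('top','t1')
p=s['tool_pos']
for c,im in(('side',a),('top',b)):
    crop(c,im,[circ(.392,.2505,.092,.034),circ(p[0],p[1],p[2],.002)],proj(c,[.392,.25,.11])[0],50,'c_'+c,4)
cv2.imwrite('pics/c1.png',np.hstack([cv2.imread(f'pics/c_{c}.png') for c in('side','top')]))
```

```text
t 2.43 pos [395.1 243.6 139.6] x [ 0.001  0.009 -1.   ] z [0.369 0.929 0.009] jaw deg 68.3 F [-0.1  0.4  0.3] T [-0.05 -0.03 -0.01] j7 34.7 w 85.1
```

View pics/c1.png

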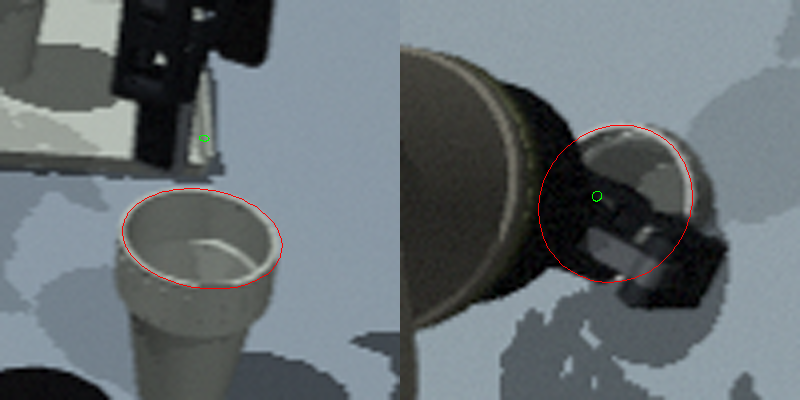

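Run:
```python
from h import *
s,R=st()
p=s['tool_pos']
for c,n in(('side','s1'),('top','t1')):
    im=cv2.imread(f'pics/{n}.png')
    q=[]
    for sg in(1,-1):
        q.append(np.array([p+sg*R[:,2]*a+R[:,1]*b-R[:,0]*.013 for a,b in((.0426,.011),(.0426,-.011),(.057,-.011),(.057,.011))]))
    crop(c,im,q,proj(c,p)[0],33,'c_'+c,6)
cv2.imwrite('pics/c2.png',np.hstack([cv2.imread(f'pics/c_{c}.png') for c in('side','top')]))
```

```text
t 2.53 pos [395.1 243.6 139.5] x [ 0.001  0.009 -1.   ] z [0.369 0.929 0.009] jaw deg 68.3 F [-0.9 -0.  -0.1] T [ 0.02 -0.02 -0.01] j7 34.7 w 85.1
```

View pics/c2.png

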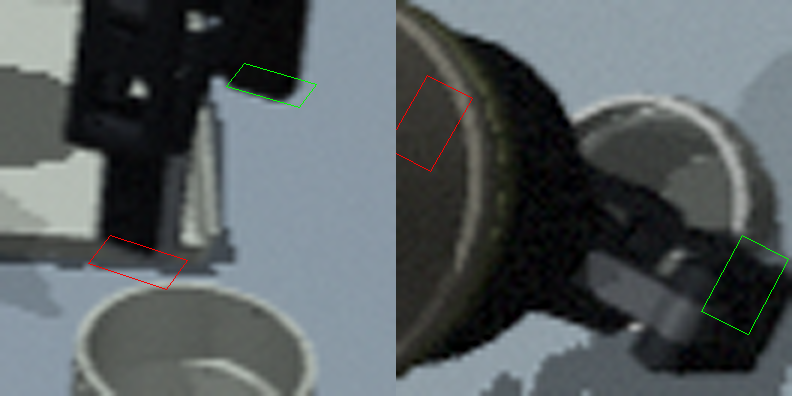

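Request:
drive_tool(
  steps=[
    [[-3, 7, 0], [-0.5, 0, 0], 85],
    [[0, 0, 0], [0, 0, 0], 85],
    [[0, 0, -20], [0, 0, 0], 85],
    [[0, 0, -20], [0, 0, 0], 85],
    [[0, 0, -18], [0, 0, 0], 85],
    [[0, 0, -8], [0, 0, 0], 85],
    [[0, 0, 0], [0, 0, 0], 85],
    [[0, 0, 0], [0, 0, 0], 85],
  ],
)

```text
t: 3.2
tool_pos: [0.3927, 0.2542, 0.074]
orientation: [-31.3, 89.6, 37.4]
force: [-0.5, -0.1, 0.1]
gripper_width: 0.994
```

Run:
```python
from h import *
s,R=st()
a=snap('side','s2'); b=snap('top','t2')
p=s['tool_pos']
for c,im in(('side',a),('top',b)):
    crop(c,im,[],proj(c,[.392,.25,.09])[0],40,'c_'+c,5)
cv2.imwrite('pics/c3.png',np.hstack([cv2.imread(f'pics/c_{c}.png') for c in('side','top')]))
```

```text
t 3.2 pos [392.7 254.2  74. ] x [ 0.006  0.004 -1.   ] z [0.363 0.932 0.006] jaw deg 68.7 F [-0.5 -0.1  0.1] T [ 0.   -0.01  0.05] j7 34.6 w 84.9
```

View pics/c3.png

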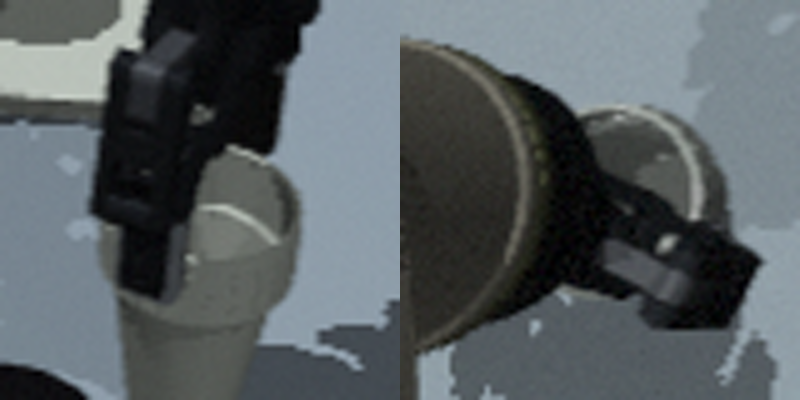

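Request:
drive_tool(
  steps=[
    [[-1, -3.5, -8], [-0.2, 0.35, 0], 85],
    [[0, 0, -7], [0, 0, 0], 85],
    [[0, 0, 0], [0, 0, 0], 85],
    [[0, 0, 0], [0, 0, 0], 70],
    [[0, 0, 0], [0, 0, 0], 64],
    [[0, 0, 0], [0, 0, 0], 60],
    [[0, 0, 0], [0, 0, 0], 60],
    [[0, 0, 0], [0, 0, 0], 60],
  ],
  grip_force=25,
)

```text
t: 3.97
tool_pos: [0.3941, 0.2516, 0.0615]
orientation: [-18.9, 89.6, 49.7]
force: [-0.4, 0.9, -0.1]
gripper_width: 0.791
```

Run:
```python
from h import *
s,R=st()
a=snap('side','s3')
crop('side',a,[],proj('side',[.392,.25,.07])[0],40,'c3s',7)
```

```text
t 3.97 pos [394.1 251.6  61.5] x [ 0.004  0.005 -1.   ] z [0.363 0.932 0.006] jaw deg 68.7 F [-0.4  0.9 -0.1] T [ 0.08 -0.   -0.04] j7 35.3 w 67.6
```

View pics/c3s.png

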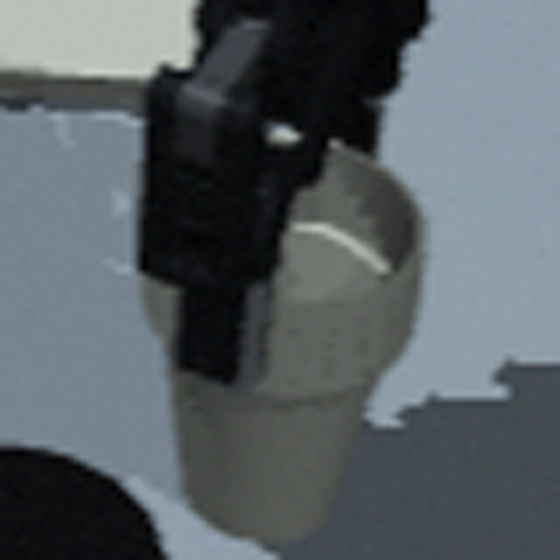

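Request:
drive_tool(
  steps=[
    [[0, 0, 0], [0, 0, 0], 76],
    [[0, 0, 0], [0, 0, 0], 76],
    [[0, 0, 4], [-0.3, 0.25, 0], 76],
    [[0, 0, 0], [0, 0, 0], 76],
    [[0, 0, 0], [0, 0, 0], 60],
    [[0, 0, 0], [0, 0, 0], 60],
    [[0, 0, 0], [0, 0, 0], 60],
    [[0, 0, 0], [0, 0, 0], 60],
  ],
  grip_force=30,
)

```text
t: 4.68
tool_pos: [0.3944, 0.2519, 0.0665]
orientation: [-169.9, 90.0, -101.2]
force: [-0.3, 0.9, -0.5]
gripper_width: 0.783
```

Run:
```python
from h import *
s,R=st()
```

```text
t 4.68 pos [394.4 251.9  66.5] x [-0.    -0.001 -1.   ] z [ 0.363  0.932 -0.001] jaw deg 68.7 F [-0.3  0.9 -0.5] T [-0.02 -0.03  0.03] j7 35.1 w 66.9
```

Request:
drive_tool(
  steps=[
    [[0, 0, 15], [0, 0, 0], 60],
    [[0, 0, 30], [0, 0, 0], 60],
    [[0, 0, 35], [0, 0, 0], 60],
    [[3, -7, 30], [0, 0, 0], 60],
    [[12, -28, 10], [0, 0, 0], 60],
    [[16, -36, 0], [0, 0, 0], 60],
    [[16, -36, 0], [0, 0, 0], 60],
    [[16, -36, 0], [0, 0, 0], 60],
  ],
)

```text
t: 5.35
tool_pos: [0.4528, 0.1121, 0.191]
orientation: [132.1, 89.9, -158.0]
force: [1.2, -0.3, -0.6]
gripper_width: 0.793
```

Run:
```python
from h import *
s,R=st()
```

```text
t 5.35 pos [452.8 112.1 191. ] x [-0.002 -0.001 -1.   ] z [ 0.344  0.939 -0.002] jaw deg 69.9 F [ 1.2 -0.3 -0.6] T [ 0.07 -0.11  0.03] j7 53.5 w 67.7
```

Request:
drive_tool(
  steps=[
    [[14, -31, 0], [0, 0, 0], 60],
    [[14, -31, 0], [0, 0, 0], 60],
    [[10, -20, 0], [0, 0, 0], 60],
    [[5, -10, 0], [0, 0, 0], 60],
    [[2, -4, 0], [0, 0, 0], 60],
    [[0, 0, 0], [0, 0, 0], 60],
    [[0, 0, 0], [0, 0, 0], 60],
    [[0, 0, 0], [0, 0, 0], 60],
  ],
)

```text
t: 6.02
tool_pos: [0.5004, 0.0017, 0.1912]
orientation: [-161.6, 89.8, -92.5]
force: [-0.3, 0.4, -1.4]
gripper_width: 0.789
```

```bash
cat >> h.py <<'E'
def curvescrop(tag,items,ctr,half=45,s=4):
    o=[]
    for c in('side','top'):
        im=snap(c,f'{c}_{tag}')
        o.append(crop(c,im,items(c),proj(c,ctr)[0],half,None,s))
    h=min(k.shape[0] for k in o); cv2.imwrite(f'pics/{tag}.png',np.hstack([k[:h] for k in o]))
E
python3 - <<'E'
from h import *
s,R=st()
p=s['tool_pos']; z=p[2]-.0665
curvescrop('h1',lambda c:[circ(p[0],p[1],z+.092,.034),circ(p[0],p[1],z+.064,.034),circ(p[0],p[1],z,.02)]+[circ(*b,.095,.034) for b in [dict(side=(.5018,.005),top=(.4997,.001))[c]]],[.5,0,.12],50)
E
```

```text
t 6.02 pos [500.4   1.7 191.2] x [-0.    -0.003 -1.   ] z [ 0.356  0.934 -0.003] jaw deg 69.1 F [-0.3  0.4 -1.4] T [-0.01 -0.05 -0.  ] j7 69.0 w 67.4
```

View pics/h1.png

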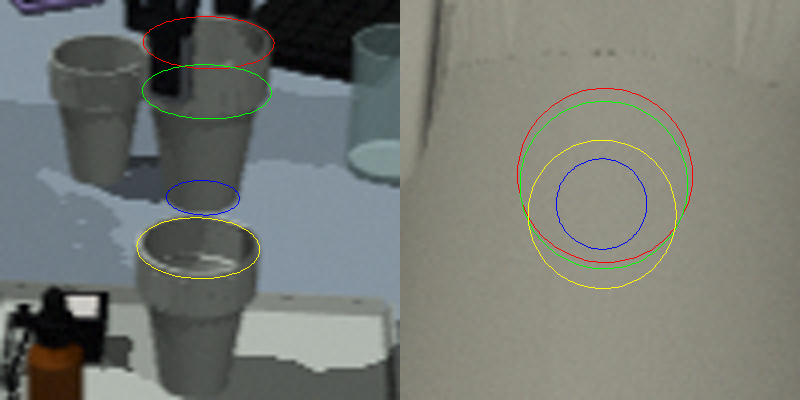

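```bash
cat >> h.py <<'E'
def arc(x,y,z,r,a0,a1,n=60):
    a=np.radians(np.linspace(a0,a1,n)); return np.stack([x+r*np.cos(a),y+r*np.sin(a),0*a+z],1)
def cr(c,x,y,z0,v): # silhouette-ish arcs as seen from side camera (camera at +y)
    return v
E
python3 - <<'E'
from h import *
# angles: side camera at +y. right in image = -x. front=90deg, right=180
def show(tag,imn,z0,x0,y0,arcs):
    im=cv2.imread(f'pics/{imn}.png'); G=gradim(im)
    f=lambda x,y:[arc(x,y,z0+h,r,a,b) for h,r,a,b in arcs]
    b=fit('side',G,f,x0,y0,.012,25); print(tag,np.round(b,4),'delta to tcp',round((b[1]-x0)*1e3,1),round((b[2]-y0)*1e3,1))
    return crop('side',im,f(b[1],b[2]),proj('side',[x0,y0,z0+.05])[0],32,None,6)
arcs=[(.092,.034,170,280),(.064,.034,115,175),(0,.02,10,170)]
o=[show('s3','s3',0,.3941,.2516,arcs),show('h1','side_h1',.1912-.0665,.5004,.0017,arcs)]
cv2.imwrite('pics/f2.png',np.hstack(o))
E
```

```text
s3 [199.9117   0.394    0.2511] delta to tcp -0.1 -0.5
h1 [ 1.850086e+02  5.010000e-01 -1.500000e-03] delta to tcp 0.6 -3.2
```

View pics/f2.png

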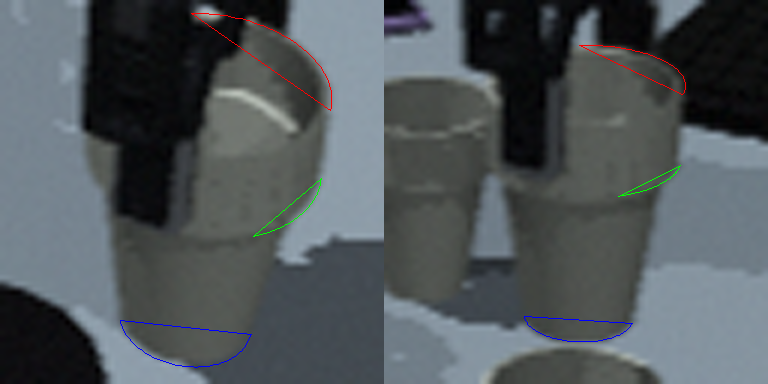

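Request:
drive_tool(
  steps=[
    [[0.5, 4, 0], [0.2, 0, 0], 60],
    [[0, 0, -10], [0, 0, 0], 60],
    [[0, 0, -16], [0, 0, 0], 60],
    [[0, 0, -16], [0, 0, 0], 60],
    [[0, 0, -14], [0, 0, 0], 60],
    [[0, 0, -10], [0, 0, 0], 60],
    [[0, 0, -4], [0, 0, 0], 60],
    [[0, 0, 0], [0, 0, 0], 60],
  ],
)

```text
t: 6.78
tool_pos: [0.4999, 0.0129, 0.116]
orientation: [4.2, 89.8, 73.9]
force: [-0.9, -0.6, 0.2]
gripper_width: 0.787
```

Run:
```python
from h import *
s,R=st()
p=s['tool_pos']; z=p[2]-.0665
im=snap('side','s5')
crop('side',im,[],proj('side',[.5,0,.11])[0],32,'c5',9)
```

```text
t 6.78 pos [499.9  12.9 116. ] x [ 0.001  0.004 -1.   ] z [0.346 0.938 0.004] jaw deg 69.8 F [-0.9 -0.6  0.2] T [-0.05  0.02 -0.  ] j7 70.8 w 67.2
```

View pics/c5.png

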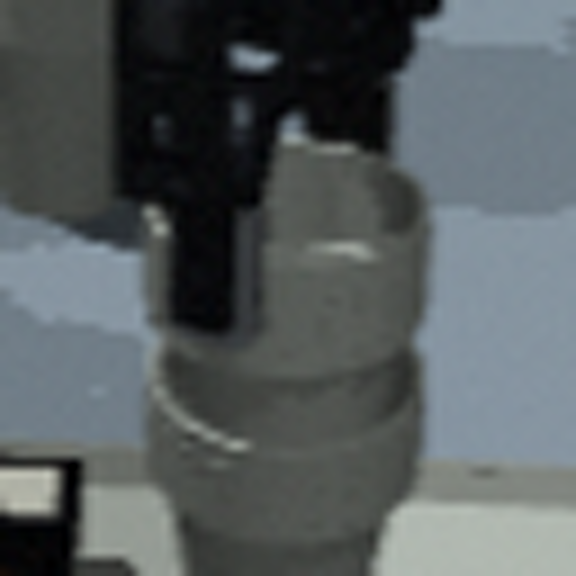

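```bash
cat >> h.py <<'E'
def afit(imn,z0,x0,y0,arcs,r=.012):
    im=cv2.imread(f'pics/{imn}.png'); G=gradim(im)
    f=lambda x,y:[arc(x,y,z0+h,rr,a,b) for h,rr,a,b in arcs]
    b=fit('side',G,f,x0,y0,r,25); return b,f(b[1],b[2])
E
python3 - <<'E'
from h import *
b,c1=afit('s5',.003,.501,.004,[(.092,.034,30,110),(.092,.034,110,160),(.064,.034,20,160),])
print('base',np.round(b,4))
h,c2=afit('s5',.0495,.4999,.0129,[(.092,.034,170,270),(.064,.034,60,170)])
print('held',np.round(h,4))
crop('side',cv2.imread('pics/s5.png'),c1+c2,proj('side',[.5,0,.11])[0],32,'c5f',9)
E
```

```text
base [1.189425e+02 4.975000e-01 9.800000e-03]
held [1.713372e+02 5.009000e-01 1.150000e-02]
```

View pics/c5f.png

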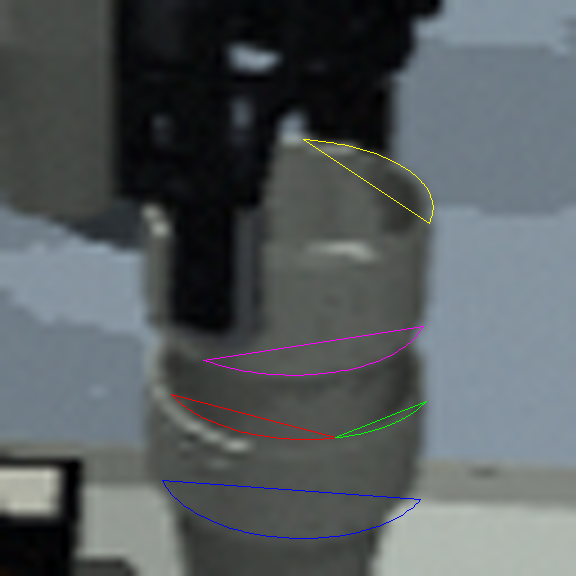

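Run:
```python
from h import *
im=cv2.imread('pics/s5.png');o=[]
for y in(.005,.008,):
    o.append(crop('side',im,[circ(.5015,y,.095,.034),circ(.5015,y,.067,.034),circ(.5005,.0115,.0495+.064,.034)],proj('side',[.5,0,.10])[0],22,None,9))
cv2.imwrite('pics/c5g.png',np.hstack(o))
```

```text
(no output)
```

View pics/c5g.png

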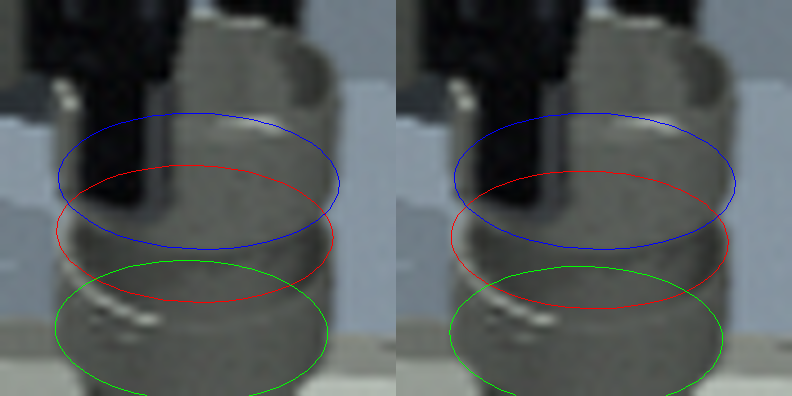

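Run:
```python
from h import *
im=cv2.imread('pics/s5.png'); im0=cv2.imread('pics/side0.png')
ctr=proj('side',[.5,0,.09])[0]
o=[]
for m in(im,im0):
    m=np.clip((m.astype(float)-40)*2.2,0,255).astype(np.uint8)
    o.append(crop('side',m,[],ctr,22,None,9))
cv2.imwrite('pics/c5h.png',np.hstack(o))
x0,y0=int(ctr[0]-22),int(ctr[1]-22)
for y in(.005,.009,.013,.017): print(y,(proj('side',arc(.5015,y,.095,.034,90,90,1))-[x0,y0]+.5)*9,(proj('side',arc(.5015,y,.067,.034,90,90,1))-[x0,y0]+.5)*9)
print((proj('side',arc(.5005,.0115,.0495+.064,.034,90,90,1))-[x0,y0]+.5)*9)
```

```text
0.005 [[189.76554413 265.01674156]] [[186.52192669 363.64502794]]
0.009 [[188.1529776 273.4751386]] [[184.9226422  372.31000544]]
0.013 [[186.52933833 281.991686  ]] [[183.31254022 381.03367186]]
0.017 [[184.89451171 290.56698641]] [[181.69151043 389.81662645]]
[[193.54880782 212.03064622]]
```

View pics/c5h.png

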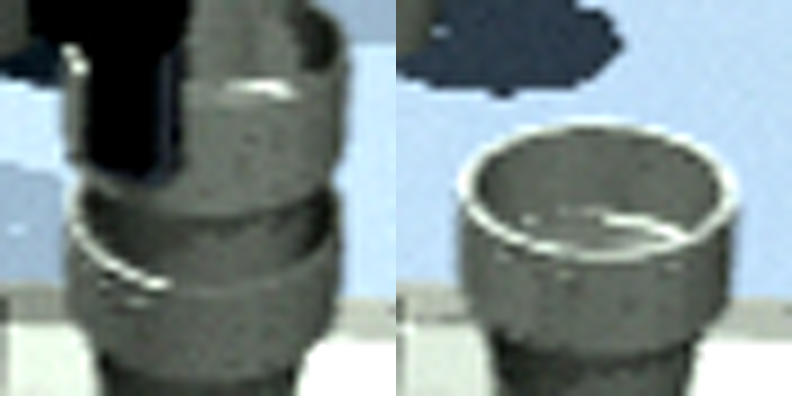

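Run:
```python
from h import *
st()
im=cv2.imread('pics/s5.png'); im0=cv2.imread('pics/side0.png'); im1=snap('side','s6')
ctr=proj('side',[.5,0,.06])[0]
o=[]
for m in(im0,im1):
    m=np.clip((m.astype(float)-30)*2,0,255).astype(np.uint8)
    o.append(crop('side',m,[],ctr,40,None,5))
cv2.imwrite('pics/c6.png',np.hstack(o))
```

```text
t 6.83 pos [500.   13.  116.4] x [ 0.001  0.004 -1.   ] z [0.346 0.938 0.004] jaw deg 69.8 F [-0.2 -0.3 -0. ] T [-0.04  0.01  0.01] j7 70.8 w 67.2
```

View pics/c6.png

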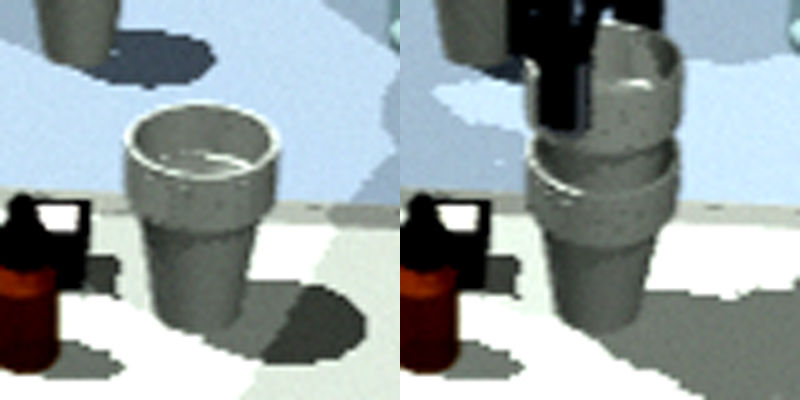

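Request:
drive_tool(
  steps=[
    [[0.3, -3, 0], [0, 0, 0], 60],
    [[0, -2, 0], [0, 0, 0], 60],
    [[0, -1, 0], [-0.2, 0, 0], 60],
    [[0, 0, 0], [0, 0, 0], 60],
    [[0, 0, 0], [0, 0, 0], 60],
    [[0, 0, 0], [0, 0, 0], 60],
    [[0, 0, 0], [0, 0, 0], 60],
    [[0, 0, 0], [0, 0, 0], 60],
  ],
)

```text
t: 7.55
tool_pos: [0.5032, 0.006, 0.1206]
orientation: [-60.1, 89.5, 9.6]
force: [-0.3, -0.1, 0.8]
gripper_width: 0.792
```

```bash
cat >> h.py <<'E'
def look(tag,curves=[],ctr=(.5,0,.09),half=30,s=9):
    im=snap('side','side_'+tag)
    m=np.clip((im.astype(float)-30)*2,0,255).astype(np.uint8)
    crop('side',m,curves,proj('side',ctr)[0],half,tag,s)
E
python3 - <<'E'
from h import *
st(); look('c7')
E
```

```text
t 7.55 pos [503.2   6.  120.6] x [ 0.009  0.001 -1.   ] z [0.347 0.938 0.004] jaw deg 69.7 F [-0.3 -0.1  0.8] T [-0.02 -0.01 -0.01] j7 71.3 w 67.6
```

View pics/c7.png

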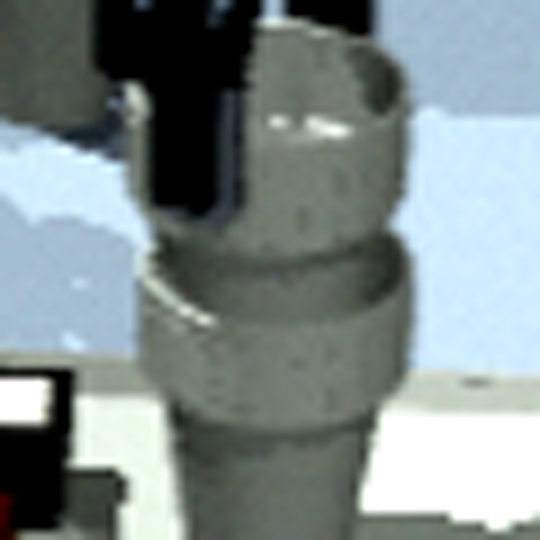

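```bash
cat > m.py <<'E'
from h import *
import sys
def meas(imn,zh,ph,y0=.006,show=None,zb=.003):
    b,c1=afit(imn,zb,.501,y0,[(.092,.034,20,160),(.064,.034,10,170),(0,.02,20,160)],.01)
    print('base',np.round(b,4))
    h,c2=afit(imn,zh,ph[0],ph[1],[(.092,.034,170,270),(.064,.034,80,172)],.01)
    print('held',np.round(h,4), 'tcp',np.round(ph[:2],4),'held-base mm',((h[1]-b[1])*1e3).round(1),((h[2]-b[2])*1e3).round(1))
    if show: 
        im=cv2.imread(f'pics/{imn}.png');m=np.clip((im.astype(float)-30)*2,0,255).astype(np.uint8)
        crop('side',m,c1+c2,proj('side',[.5,0,zb+.09])[0],30,show,9)
E
python3 - <<'E'
from m import *
p=arm.get_state()['tool_pos']
meas('side_c7',p[2]-.0665,p,show='c7f')
E
```

```text
base [ 1.324893e+02  5.000000e-01 -6.000000e-04]
held [1.783809e+02 5.046000e-01 4.300000e-03] tcp [0.5032 0.006 ] held-base mm 4.6 4.9
```

View pics/c7f.png

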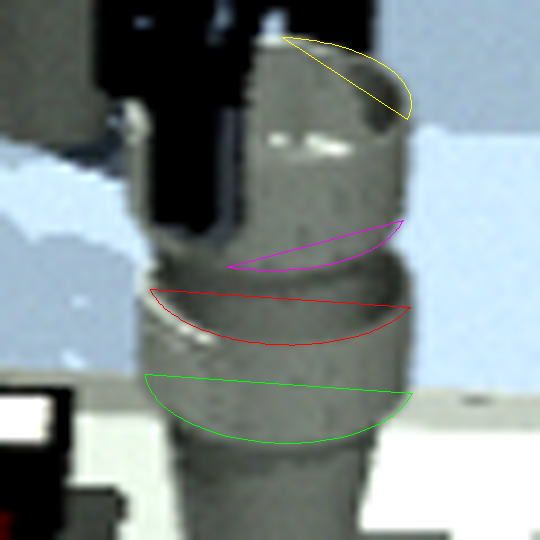

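Run:
```python
from m import *
p=arm.get_state()['tool_pos']; zh=p[2]-.0665
for imn in('side0','side_c7'):
  for nm,arcs in(('collar',[(.064,.034,30,150)]),('foot',[(0,.02,20,160)]),('rim',[(.092,.034,30,150)]),('all',[(.092,.034,20,160),(.064,.034,10,170),(0,.02,20,160)])):
    b,c=afit(imn,.003,.5013,.004,arcs,.01); print(imn,nm,np.round(b,4))
for nm,arcs in(('collar',[(.064,.034,80,150)]),('rim',[(.092,.034,170,270)])):
    b,c=afit('side_c7',zh,p[0],p[1],arcs,.01); print('held',nm,np.round(b,4))
im=cv2.imread('pics/side_c7.png');m=np.clip((im.astype(float)-30)*2,0,255).astype(np.uint8)
o=[crop('side',m,[circ(.5015,.005,.095,.034),circ(.5015,.005,.067,.034),circ(.5035,y,zh+.064,.034),circ(.5035,y,zh+.092,.034)],proj('side',[.5,0,.1])[0],22,None,9) for y in (.004,)]
im=cv2.imread('pics/side0.png');m=np.clip((im.astype(float)-30)*2,0,255).astype(np.uint8)
o.append(crop('side',m,[circ(.5015,.005,.095,.034),circ(.5015,.005,.067,.034)],proj('side',[.5,0,.1])[0],22,None,9))
cv2.imwrite('pics/c7g.png',np.hstack(o))
```

```text
side0 collar [1.14317e+02 5.00000e-01 1.37000e-02]
side0 foot [1.906524e+02 5.030000e-01 4.000000e-03]
side0 rim [1.421506e+02 5.027000e-01 4.700000e-03]
side0 all [1.535734e+02 5.023000e-01 4.400000e-03]
side_c7 collar [1.207726e+02 5.021000e-01 2.900000e-03]
side_c7 foot [1.954583e+02 5.030000e-01 4.400000e-03]
side_c7 rim [ 1.046939e+02  4.994000e-01 -3.900000e-03]
side_c7 all [ 1.324561e+02  4.999000e-01 -7.000000e-04]
held collar [1.183725e+02 4.968000e-01 1.500000e-03]
held rim [2.428628e+02 5.065000e-01 1.100000e-03]
```

View pics/c7g.png

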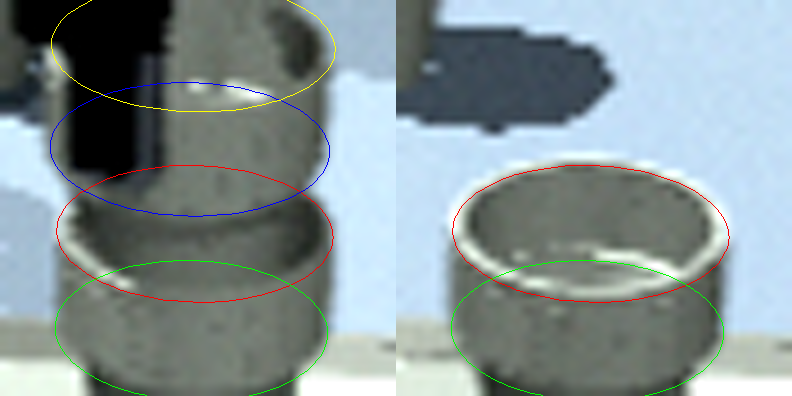

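Request:
drive_tool(
  steps=[
    [[-1.8, -0.5, 0], [0, 0.5, 0], 60],
    [[0, 0, 0], [0, 0, 0], 60],
    [[0, 0, -3], [0, 0, 0], 60],
    [[0, 0, -3], [0, 0, 0], 60],
    [[0, 0, -3], [0, 0, 0], 60],
    [[0, 0, -3], [0, 0, 0], 60],
    [[0, 0, 0], [0, 0, 0], 60],
    [[0, 0, 0], [0, 0, 0], 60],
  ],
)

```text
t: 8.27
tool_pos: [0.5008, 0.0055, 0.1067]
orientation: [80.3, 89.9, 150.0]
force: [0.1, -0.1, 0.3]
gripper_width: 0.79
```

Run:
```python
from m import *
s,R=st();p=s['tool_pos']; zh=p[2]-.0665
look('c8',[circ(.5022,.0045,.095,.034),circ(.5022,.0045,.067,.034),circ(p[0]+.0006,p[1]-.001,zh+.064,.034)],(.5,0,.1),27,9)
```

```text
t 8.27 pos [500.8   5.5 106.7] x [-0.002  0.001 -1.   ] z [0.347 0.938 0.   ] jaw deg 69.7 F [ 0.1 -0.1  0.3] T [-0.01 -0.02 -0.01] j7 71.9 w 67.4
```

View pics/c8.png

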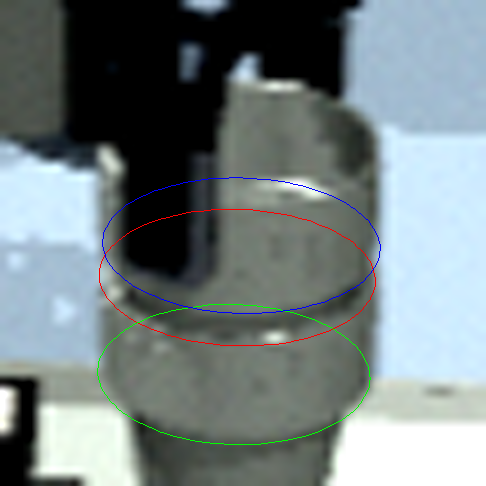

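Request:
drive_tool(
  steps=[
    [[-0.3, 0, -2], [0, 0, 0], 60],
    [[0, 0, -2], [0, 0, 0], 60],
    [[0, 0, -1], [0, 0, 0], 60],
    [[0, 0, 0], [0, 0, 0], 60],
    [[0, 0, 0], [0, 0, 0], 60],
    [[0, 0, 0], [0, 0, 0], 60],
    [[0, 0, 0], [0, 0, 0], 60],
    [[0, 0, 0], [0, 0, 0], 60],
  ],
)

```text
t: 8.98
tool_pos: [0.5007, 0.0054, 0.1015]
orientation: [74.4, 89.9, 144.2]
force: [0.0, 0.3, -0.7]
gripper_width: 0.786
```

Run:
```python
from m import *
s,R=st();p=s['tool_pos']; zh=p[2]-.0665
look('c9',[],(.5,0,.1),27,9)
```

```text
t 8.98 pos [500.7   5.4 101.5] x [-0.002  0.001 -1.   ] z [0.347 0.938 0.001] jaw deg 69.7 F [ 0.   0.3 -0.7] T [-0.09  0.   -0.02] j7 72.1 w 67.1
```

View pics/c9.png

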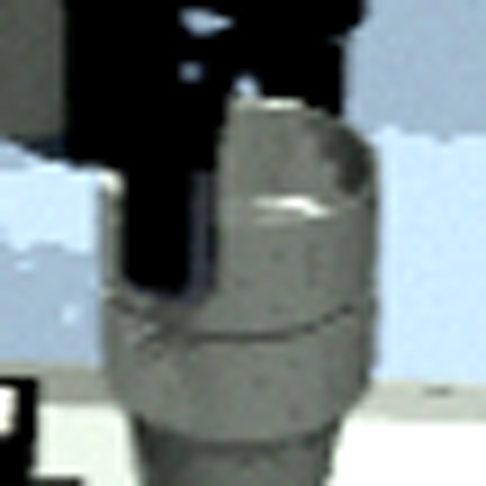

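Request:
drive_tool(
  steps=[
    [[0, 0, -1], [0, 0, 0], 60],
    [[0, 0, -1], [0, 0, 0], 60],
    [[0, 0, -1], [0, 0, 0], 60],
    [[0, 0, 0], [0, 0, 0], 60],
    [[0, 0, 0], [0, 0, 0], 60],
    [[0, 0, 0], [0, 0, 0], 60],
    [[0, 0, 0], [0, 0, 0], 60],
    [[0, 0, 0], [0, 0, 0], 60],
  ],
)

```text
t: 9.7
tool_pos: [0.5009, 0.0054, 0.0983]
orientation: [65.4, 89.9, 135.1]
force: [-0.9, -1.2, -0.2]
gripper_width: 0.789
```

Run:
```python
from m import *
s,R=st()
look('c10',[],(.5,0,.1),27,9)
```

```text
t 9.7 pos [500.9   5.4  98.3] x [-0.001  0.001 -1.   ] z [0.347 0.938 0.001] jaw deg 69.7 F [-0.9 -1.2 -0.2] T [-0.1  -0.04  0.  ] j7 72.3 w 67.3
```

View pics/c10.png

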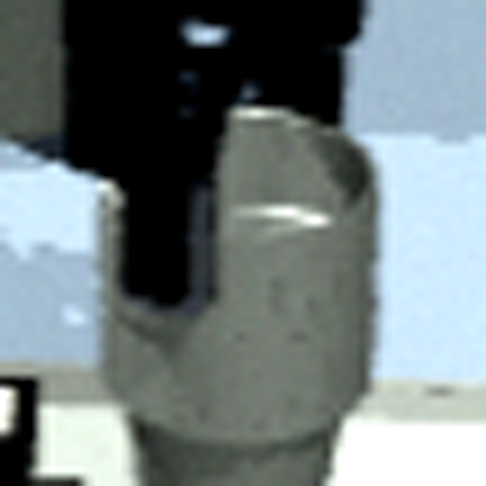

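Request:
drive_tool(
  steps=[
    [[0, 0, -0.6], [0, 0, 0], 60],
    [[0, 0, 0], [0, 0, 0], 60],
    [[0, 0, -0.6], [0, 0, 0], 60],
    [[0, 0, 0], [0, 0, 0], 60],
    [[0, 0, 0], [0, 0, 0], 60],
    [[0, 0, 0], [0, 0, 0], 60],
    [[0, 0, 0], [0, 0, 0], 60],
    [[0, 0, 0], [0, 0, 0], 60],
  ],
)

```text
t: 10.42
tool_pos: [0.5013, 0.005, 0.0974]
orientation: [34.1, 89.9, 103.8]
force: [0.2, -0.9, -0.4]
gripper_width: 0.787
```

Run:
```python
from m import *
s,R=st()
```

```text
t 10.42 pos [501.3   5.   97.4] x [-0.     0.001 -1.   ] z [0.347 0.938 0.001] jaw deg 69.7 F [ 0.2 -0.9 -0.4] T [-0.23  0.02 -0.  ] j7 72.3 w 67.3
```

Request:
drive_tool(
  steps=[
    [[0, 0, -0.8], [0, 0, 0], 60],
    [[0, 0, 0], [0, 0, 0], 60],
    [[0, 0, -0.8], [0, 0, 0], 60],
    [[0, 0, 0], [0, 0, 0], 60],
    [[0, 0, 0], [0, 0, 0], 60],
    [[0, 0, 0], [0, 0, 0], 60],
    [[0, 0, 0], [0, 0, 0], 60],
    [[0, 0, 0], [0, 0, 0], 60],
  ],
)

```text
t: 11.08
tool_pos: [0.5025, 0.005, 0.0973]
orientation: [-36.6, 89.8, 33.1]
force: [-0.8, -0.8, 1.7]
gripper_width: 0.789
```

Run:
```python
from m import *
s,R=st()
look('c11',[],(.5,0,.1),27,9)
```

```text
t 11.08 pos [502.5   5.   97.3] x [ 0.002  0.002 -1.   ] z [0.347 0.938 0.002] jaw deg 69.7 F [-0.8 -0.8  1.7] T [-0.19  0.24 -0.02] j7 72.4 w 67.4
```

View pics/c11.png

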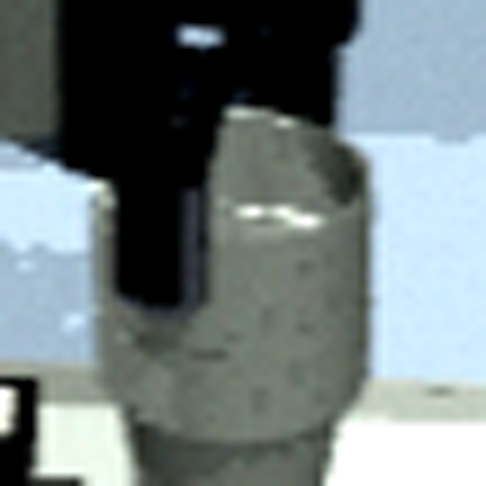

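Request:
drive_tool(
  steps=[
    [[0, 0, 0], [0, 0, 0], 72],
    [[0, 0, 0], [0, 0, 0], 78],
    [[0, 0, 0], [0, 0, 0], 85],
    [[0, 0, 0], [0, 0, 0], 85],
    [[0, 0, 0], [0, 0, 0], 85],
    [[0, 0, 8], [0, 0, 0], 85],
    [[0, 0, 12], [0, 0, 0], 85],
    [[0, 0, 6], [0, 0, 0], 85],
  ],
)

```text
t: 11.8
tool_pos: [0.5006, 0.0055, 0.1225]
orientation: [88.8, 89.9, 158.6]
force: [0.3, 0.9, -1.0]
gripper_width: 0.995
```

Run:
```python
from m import *
s,R=st()
look('c12',[],(.5,0,.1),27,9)
```

```text
t 11.8 pos [500.6   5.5 122.5] x [-0.002  0.001 -1.   ] z [0.347 0.938 0.   ] jaw deg 69.7 F [ 0.3  0.9 -1. ] T [ 0.01 -0.   -0.01] j7 71.4 w 85.0
```

View pics/c12.png

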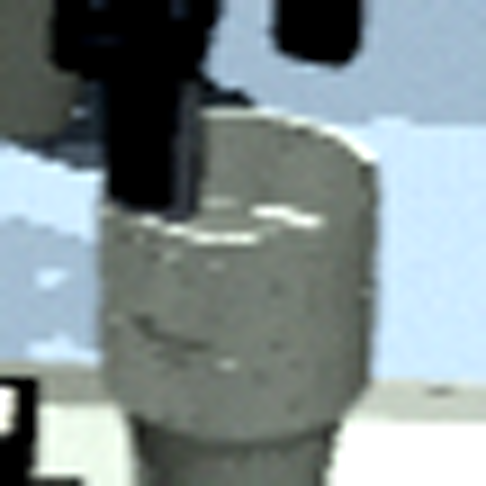

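Request:
drive_tool(
  steps=[
    [[0, 0, 25], [0, 0, 0], 85],
    [[6, -16, 20], [0, 0, 0], 85],
    [[13, -37, 0], [0, 0, 0], 85],
    [[13, -37, 0], [0, 0, 0], 85],
    [[13, -37, 0], [0, 0, 0], 85],
    [[13, -37, 0], [0, 0, 0], 85],
    [[12, -34, 0], [0, 0, 0], 85],
    [[8, -22, 0], [0, 0, 0], 85],
  ],
)

```text
t: 12.52
tool_pos: [0.5816, -0.2135, 0.1733]
orientation: [-19.9, 89.6, 51.0]
force: [0.1, 0.5, 0.8]
gripper_width: 0.994
```

Run:
```python
from m import *
s,R=st()
```

```text
t 12.52 pos [ 581.6 -213.5  173.3] x [ 0.004  0.005 -1.   ] z [0.327 0.945 0.006] jaw deg 70.9 F [0.1 0.5 0.8] T [-0.02  0.   -0.03] j7 99.3 w 84.9
```

Request:
drive_tool(
  steps=[
    [[5, -18, 0], [-0.3, 0.25, 0], 85],
    [[2, -9, -5], [0, 0, 0], 85],
    [[1, -2, -15], [0, 0, 0], 85],
    [[0, 0, -20], [0, 0, 0], 85],
    [[0, 0, -10], [0, 0, 0], 85],
    [[0, 0, 0], [0, 0, 0], 85],
    [[0, 0, 0], [0, 0, 0], 85],
    [[0, 0, 0], [0, 0, 0], 85],
  ],
)

```text
t: 13.18
tool_pos: [0.5891, -0.2503, 0.1202]
orientation: [-171.9, 89.8, -101.4]
force: [0.3, 0.3, 0.5]
gripper_width: 0.995
```

Run:
```python
from m import *
s,R=st()
look('d1',[circ(.5927,-.2513,.092,.034)],(.592,-.25,.09),27,9)
```

```text
t 13.18 pos [ 589.1 -250.3  120.2] x [-0.001 -0.003 -1.   ] z [ 0.334  0.943 -0.003] jaw deg 70.5 F [0.3 0.3 0.5] T [0.01 0.01 0.04] j7 103.0 w 85.0
```

View pics/d1.png

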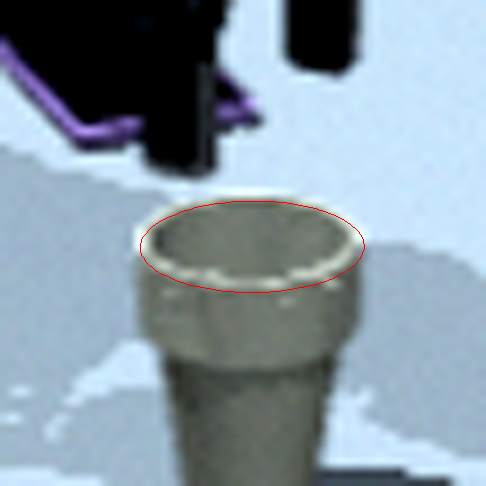

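Request:
drive_tool(
  steps=[
    [[3.5, -0.7, 0], [0.15, 0, 0], 85],
    [[0, 0, -8], [0, 0, 0], 85],
    [[0, 0, -14], [0, 0, 0], 85],
    [[0, 0, -14], [0, 0, 0], 85],
    [[0, 0, -8], [0, 0, 0], 85],
    [[0, 0, -4], [0, 0, 0], 85],
    [[0, 0, 0], [0, 0, 0], 85],
    [[0, 0, 0], [0, 0, 0], 85],
  ],
)

```text
t: 13.9
tool_pos: [0.597, -0.2502, 0.0745]
orientation: [-80.3, 89.5, -9.6]
force: [-0.6, -0.5, 0.5]
gripper_width: 0.997
```

Run:
```python
from m import *
s,R=st()
look('d2',[],(.592,-.25,.09),27,9)
```

```text
t 13.9 pos [ 597.  -250.2   74.5] x [ 0.009 -0.002 -1.   ] z [0.331 0.944 0.002] jaw deg 70.7 F [-0.6 -0.5  0.5] T [0.   0.04 0.  ] j7 104.3 w 85.1
```

View pics/d2.png

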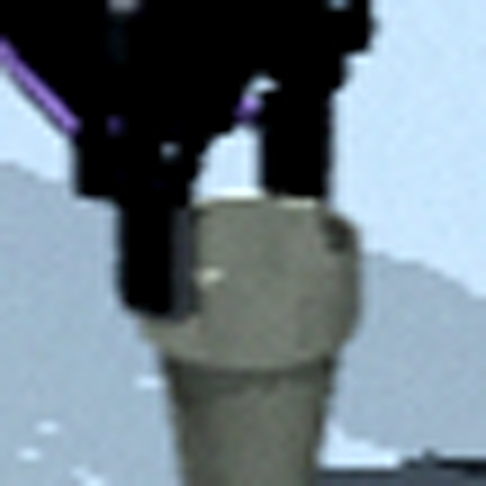

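Request:
drive_tool(
  steps=[
    [[-4, -0.5, 0], [0.1, 0.5, 0], 85],
    [[0, 0, 0], [0, 0, 0], 85],
    [[0, 0, -3], [0, 0, 0], 85],
    [[0, 0, -3], [0, 0, 0], 85],
    [[0, 0, -2], [0, 0, 0], 85],
    [[0, 0, 0], [0, 0, 0], 85],
    [[0, 0, 0], [0, 0, 0], 85],
    [[0, 0, 0], [0, 0, 0], 85],
  ],
)

```text
t: 14.62
tool_pos: [0.5937, -0.2515, 0.0683]
orientation: [-84.5, 89.8, -13.8]
force: [-0.2, -0.2, 0.0]
gripper_width: 0.996
```

Run:
```python
from m import *
s,R=st()
```

```text
t 14.62 pos [ 593.7 -251.5   68.3] x [ 0.003 -0.001 -1.   ] z [0.331 0.944 0.   ] jaw deg 70.7 F [-0.2 -0.2  0. ] T [-0.06  0.03  0.  ] j7 104.5 w 85.1
```

Request:
drive_tool(
  steps=[
    [[-1.2, 0, -2], [0.05, 0.15, 0], 85],
    [[0, 0, 0], [0, 0, 0], 85],
    [[0, 0, 0], [0, 0, 0], 76],
    [[0, 0, 0], [0, 0, 0], 70],
    [[0, 0, 0], [0, 0, 0], 64],
    [[0, 0, 0], [0, 0, 0], 60],
    [[0, 0, 0], [0, 0, 0], 60],
    [[0, 0, 0], [0, 0, 0], 60],
  ],
  grip_force=30,
)

```text
t: 15.28
tool_pos: [0.5928, -0.2518, 0.0668]
orientation: [-81.7, 89.9, -11.0]
force: [-0.2, -0.1, 0.2]
gripper_width: 0.79
```

Run:
```python
from m import *
s,R=st();p=s['tool_pos']
look('d3',[circ(p[0],p[1],.092,.034),circ(p[0],p[1],.0,.02)],(.592,-.25,.06),30,9)
```

```text
t 15.28 pos [ 592.8 -251.8   66.8] x [ 0.001 -0.    -1.   ] z [0.331 0.944 0.   ] jaw deg 70.7 F [-0.2 -0.1  0.2] T [-0.02  0.03 -0.  ] j7 104.6 w 67.4
```

View pics/d3.png

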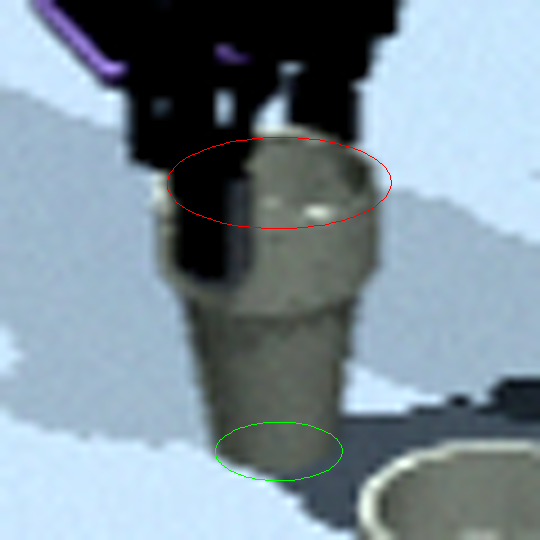

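Request:
drive_tool(
  steps=[
    [[0, 0, 10], [0, 0, 0], 60],
    [[0, 0, 20], [0, 0, 0], 60],
    [[0, 0, 30], [0, 0, 0], 60],
    [[0, 0, 35], [0, 0, 0], 60],
    [[0, 0, 30], [0, 0, 0], 60],
    [[-3, 8, 15], [0, 0, 0], 60],
    [[-9, 25, 3], [0, 0, 0], 60],
    [[-12, 35, 0], [0, 0, 0], 60],
  ],
)

```text
t: 16.0
tool_pos: [0.5641, -0.19, 0.2186]
orientation: [167.9, 89.7, -122.2]
force: [0.7, -0.0, -0.5]
gripper_width: 0.781
```

Run:
```python
from m import *
s,R=st()
```

```text
t 16.0 pos [ 564.1 -190.   218.6] x [-0.003 -0.005 -1.   ] z [ 0.342  0.94  -0.005] jaw deg 70.0 F [ 0.7 -0.  -0.5] T [ 0.06 -0.08  0.04] j7 94.7 w 66.7
```

Request:
drive_tool(
  steps=[
    [[-12, 36, 0], [0.3, -0.15, 0], 60],
    [[-12, 36, 0], [0, 0, 0], 60],
    [[-12, 36, 0], [0, 0, 0], 60],
    [[-9, 28, 0], [0, 0, 0], 60],
    [[-6, 19, 0], [0, 0, 0], 60],
    [[-4, 12, 0], [0, 0, 0], 60],
    [[-2, 6, 0], [0, 0, 0], 60],
    [[0, 0, 0], [0, 0, 0], 60],
  ],
)

```text
t: 16.67
tool_pos: [0.5014, -0.0036, 0.2261]
orientation: [-36.8, 89.5, 33.6]
force: [0.1, 0.5, -0.5]
gripper_width: 0.788
```

Run:
```python
from m import *
s,R=st()
```

```text
t 16.67 pos [501.4  -3.6 226.1] x [ 0.008  0.005 -1.   ] z [0.336 0.942 0.007] jaw deg 70.4 F [ 0.1  0.5 -0.5] T [-0.    0.    0.02] j7 70.6 w 67.3
```

Request:
drive_tool(
  steps=[
    [[-1, 5, -4], [-0.3, 0.45, 0], 60],
    [[0, 3, -4], [0, 0, 0], 60],
    [[0, 0, -3], [0, 0, 0], 60],
    [[0, 0, 0], [0, 0, 0], 60],
    [[0, 0, 0], [0, 0, 0], 60],
    [[0, 0, 0], [0, 0, 0], 60],
    [[0, 0, 0], [0, 0, 0], 60],
    [[0, 0, 0], [0, 0, 0], 60],
  ],
)

```text
t: 17.33
tool_pos: [0.5013, -0.0014, 0.2139]
orientation: [175.7, 89.8, -114.4]
force: [0.1, -0.1, 0.1]
gripper_width: 0.787
```

Run:
```python
from m import *
s,R=st();p=s['tool_pos'];z=p[2]-.0668
look('e1',[circ(p[0],p[1],z+.092,.034),circ(p[0],p[1],z+.064,.034),circ(p[0],p[1],z,.02),circ(.5022,.0045,.123,.034)],(.5,0,.15),40,7)
```

```text
t 17.33 pos [501.3  -1.4 213.9] x [-0.002 -0.003 -1.   ] z [ 0.345  0.939 -0.004] jaw deg 69.8 F [ 0.1 -0.1  0.1] T [-0.02  0.02  0.02] j7 69.7 w 67.2
```

View pics/e1.png

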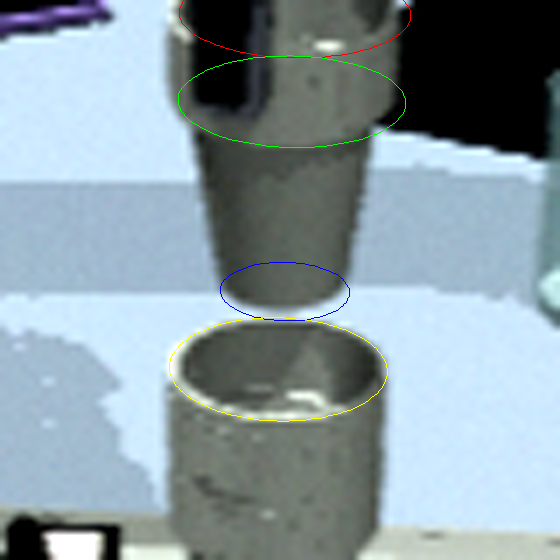

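Run:
```python
from m import *
s,R=st();p=s['tool_pos'];z=p[2]-.0668
ps={}
def sil(x,y,z0): # silhouette curves
    return [circ(x,y,z0+.092,.034),circ(x,y,z0+.064,.034),circ(x,y,z0+.064,.0295),circ(x,y,z0,.02)]
def mk(imn,cs,ctr):
    im=cv2.imread(f'pics/{imn}.png'); m=np.clip((im.astype(float)-30)*2,0,255).astype(np.uint8)
    return crop('side',m,cs,proj('side',ctr)[0],33,None,6)
o=[mk('side0',sil(.5022,.0045,.003),(.5,0,.055)),mk('side_e1',sil(p[0]+.0015,p[1],z),(.5,0,z+.05))]
cv2.imwrite('pics/e2.png',np.hstack(o))
```

```text
t 17.38 pos [501.3  -1.4 213.9] x [-0.002 -0.003 -1.   ] z [ 0.345  0.939 -0.004] jaw deg 69.8 F [ 0.1  0.5 -0.5] T [-0.01  0.   -0.04] j7 69.7 w 67.4
```

View pics/e2.png

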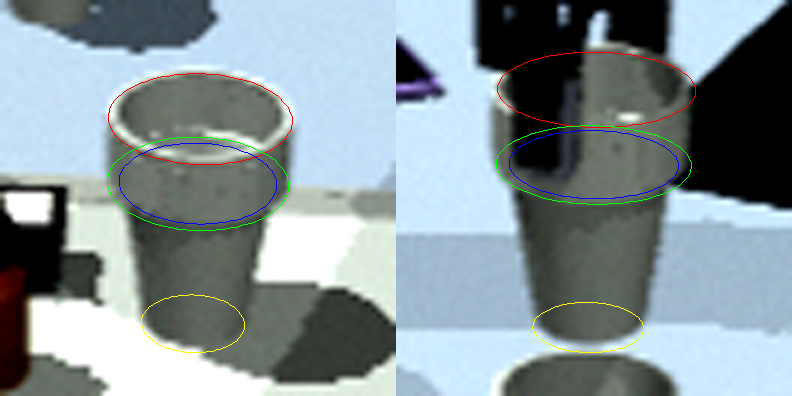

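Request:
drive_tool(
  steps=[
    [[-1, 3, 0], [0.2, -0.1, 0], 60],
    [[-0.5, 3, 0], [0, 0, 0], 60],
    [[0, 0, 0], [0, 0, 0], 60],
    [[0, 0, 0], [0, 0, 0], 60],
    [[0, 0, 0], [0, 0, 0], 60],
    [[0, 0, -4], [0, 0, 0], 60],
    [[0, 0, -4], [0, 0, 0], 60],
    [[0, 0, 0], [0, 0, 0], 60],
  ],
)

```text
t: 18.05
tool_pos: [0.4999, 0.0056, 0.2057]
orientation: [-39.7, 89.9, 30.1]
force: [1.2, -0.9, -1.0]
gripper_width: 0.783
```

Run:
```python
from m import *
s,R=st()
```

```text
t 18.05 pos [499.9   5.6 205.7] x [ 0.002  0.001 -1.   ] z [0.344 0.939 0.002] jaw deg 69.9 F [ 1.2 -0.9 -1. ] T [-0.03  0.04 -0.02] j7 69.2 w 66.8
```

Good. Descend to about 20 mm above seating (TCP ≈ 146) in gentle steps.

Request:
drive_tool(
  steps=[
    [[0, 0, -6], [0, 0.1, 0], 60],
    [[0, 0, -8], [0, 0, 0], 60],
    [[0, 0, -8], [0, 0, 0], 60],
    [[0, 0, -8], [0, 0, 0], 60],
    [[0, 0, -6], [0, 0, 0], 60],
    [[0, 0, 0], [0, 0, 0], 60],
    [[0, 0, 0], [0, 0, 0], 60],
    [[0, 0, 0], [0, 0, 0], 60],
  ],
)

```text
t: 18.72
tool_pos: [0.4986, 0.0052, 0.1638]
orientation: [110.6, 89.8, -179.5]
force: [-0.5, -0.4, -0.6]
gripper_width: 0.779
```

Run:
```python
from m import *
s,R=st()
look('e3',[],(.5,0,.13),30,8)
```

```text
t 18.72 pos [498.6   5.2 163.8] x [-0.004 -0.    -1.   ] z [ 0.345  0.939 -0.001] jaw deg 69.8 F [-0.5 -0.4 -0.6] T [0.01 0.03 0.  ] j7 70.2 w 66.5
```

View pics/e3.png

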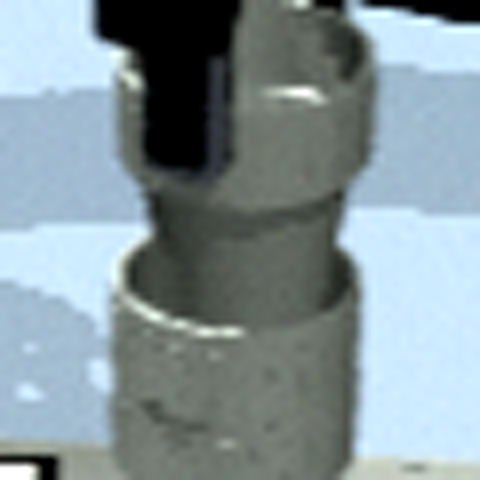

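Request:
drive_tool(
  steps=[
    [[1.5, 0, 0], [0, -0.2, 0], 60],
    [[0, 0, 0], [0, 0, 0], 60],
    [[0, 0, 0], [0, 0, 0], 60],
    [[0, 0, -5], [0, 0, 0], 60],
    [[0, 0, -6], [0, 0, 0], 60],
    [[0, 0, -6], [0, 0, 0], 60],
    [[0, 0, -3], [0, 0, 0], 60],
    [[0, 0, 0], [0, 0, 0], 60],
  ],
)

```text
t: 19.43
tool_pos: [0.5013, 0.0053, 0.1433]
orientation: [-56.9, 89.8, 13.0]
force: [0.3, -0.1, -0.1]
gripper_width: 0.787
```

Run:
```python
from m import *
s,R=st()
look('e4',[],(.5,0,.13),30,8)
```

```text
t 19.43 pos [501.3   5.3 143.3] x [ 0.004  0.001 -1.   ] z [0.345 0.939 0.002] jaw deg 69.8 F [ 0.3 -0.1 -0.1] T [0.03 0.03 0.02] j7 70.9 w 67.2
```

View pics/e4.png

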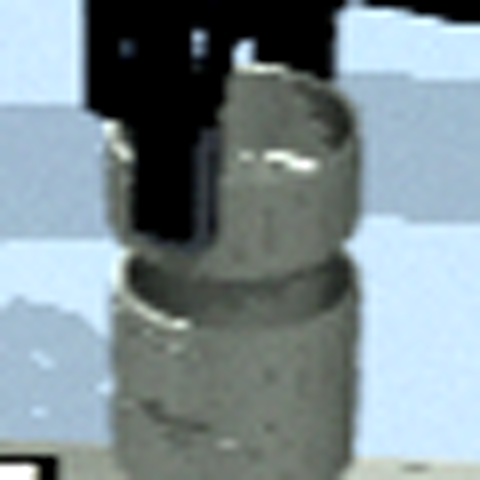

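Request:
drive_tool(
  steps=[
    [[-1, 0, 0], [0, 0.2, 0], 60],
    [[0, 0, 0], [0, 0, 0], 60],
    [[0, 0, 0], [0, 0, 0], 60],
    [[0, 0, -3], [0, 0, 0], 60],
    [[0, 0, -3], [0, 0, 0], 60],
    [[0, 0, -2], [0, 0, 0], 60],
    [[0, 0, 0], [0, 0, 0], 60],
    [[0, 0, 0], [0, 0, 0], 60],
  ],
)

```text
t: 20.15
tool_pos: [0.5007, 0.0056, 0.1351]
orientation: [-8.9, 89.9, 60.9]
force: [-0.1, 0.0, 0.3]
gripper_width: 0.785
```

Run:
```python
from m import *
s,R=st()
look('e5',[],(.5,0,.13),30,8)
```

```text
t 20.15 pos [500.7   5.6 135.1] x [ 0.001  0.001 -1.   ] z [0.344 0.939 0.001] jaw deg 69.9 F [-0.1  0.   0.3] T [ 0.11 -0.02  0.01] j7 71.1 w 67.0
```

View pics/e5.png

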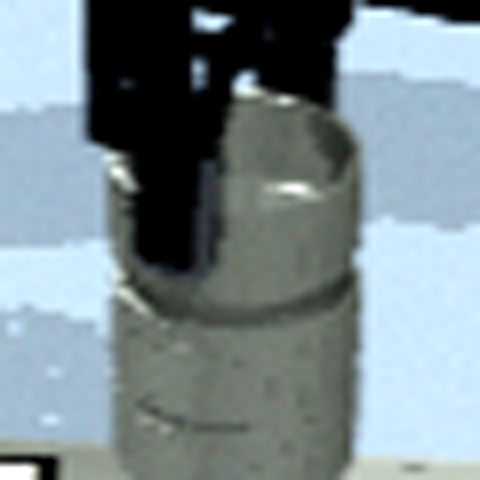

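Request:
drive_tool(
  steps=[
    [[-1, 0, 0], [0, 0, 0], 60],
    [[0, 0, 0], [0, 0, 0], 60],
    [[0, 0, 0], [0, 0, 0], 60],
    [[0, 0, 0], [0, 0, 0], 60],
    [[0, 0, 0], [0, 0, 0], 60],
    [[0, 0, 0], [0, 0, 0], 60],
    [[0, 0, 0], [0, 0, 0], 60],
    [[0, 0, 0], [0, 0, 0], 60],
  ],
)

```text
t: 20.87
tool_pos: [0.4997, 0.0055, 0.1354]
orientation: [-22.4, 89.9, 47.5]
force: [0.1, 0.2, -1.1]
gripper_width: 0.786
```

Run:
```python
from m import *
s,R=st()
look('e6',[],(.5,0,.12),24,11)
```

```text
t 20.87 pos [499.7   5.5 135.4] x [ 0.001  0.001 -1.   ] z [0.344 0.939 0.001] jaw deg 69.9 F [ 0.1  0.2 -1.1] T [ 0.06 -0.01 -0.04] j7 71.1 w 67.1
```

View pics/e6.png

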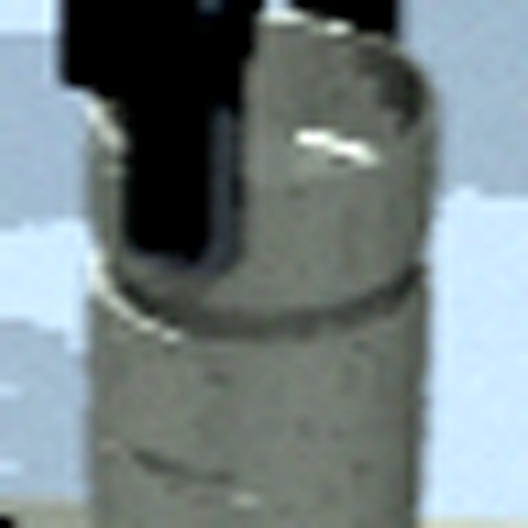

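Run:
```python
from m import *
o=[]
for n,z in(('side_c8',.1),('side_c9',.1),('side_e6',.13)):
    im=cv2.imread(f'pics/{n}.png'); m=np.clip((im.astype(float)-60)*3,0,255).astype(np.uint8)
    o.append(crop('side',m,[],proj('side',(.497,.03,z))[0],16,None,8))
cv2.imwrite('pics/e7.png',np.hstack(o))
for n,z in(('side_c8',.1),('side_c9',.1),('side_e6',.13)):
    im=cv2.cvtColor(cv2.imread(f'pics/{n}.png'),cv2.COLOR_BGR2GRAY)
    u,v=proj('side',(.497,.03,z))[0]; u,v=int(u),int(v); print(n,u,v,im[v-14:v+16,u-1:u+3].mean(1).round().astype(int).tolist())
```

```text
side_c8 328 204 [106, 103, 102, 90, 90, 90, 90, 91, 90, 90, 88, 90, 90, 90, 91, 70, 72, 91, 90, 90, 91, 90, 88, 87, 91, 90, 91, 90, 84, 70]
side_c9 328 204 [86, 91, 107, 95, 99, 91, 89, 90, 89, 91, 90, 87, 90, 90, 90, 89, 88, 67, 87, 89, 90, 90, 88, 90, 90, 91, 90, 91, 89, 70]
side_e6 328 191 [91, 94, 93, 93, 91, 85, 87, 87, 88, 88, 86, 88, 88, 88, 86, 86, 76, 69, 72, 85, 89, 90, 90, 90, 90, 90, 89, 90, 92, 90]
```

View pics/e7.png

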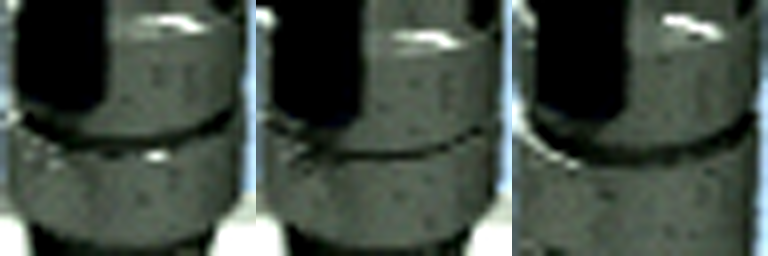

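Request:
drive_tool(
  steps=[
    [[0, 0, -2], [0, 0, 0], 60],
    [[0, 0, -2], [0, 0, 0], 60],
    [[0, 0, -1], [0, 0, 0], 60],
    [[0, 0, 0], [0, 0, 0], 60],
    [[0, 0, 0], [0, 0, 0], 60],
    [[0, 0, 0], [0, 0, 0], 60],
    [[0, 0, 0], [0, 0, 0], 60],
    [[0, 0, 0], [0, 0, 0], 60],
  ],
)

```text
t: 21.58
tool_pos: [0.4999, 0.0057, 0.1299]
orientation: [-22.3, 89.9, 47.6]
force: [-1.5, -0.4, 0.8]
gripper_width: 0.783
```

Run:
```python
from m import *
s,R=st()
look('e8',[],(.5,0,.12),24,11)
```

```text
t 21.58 pos [499.9   5.7 129.9] x [ 0.001  0.001 -1.   ] z [0.344 0.939 0.002] jaw deg 69.9 F [-1.5 -0.4  0.8] T [ 0.05 -0.01  0.02] j7 71.3 w 66.9
```

View pics/e8.png

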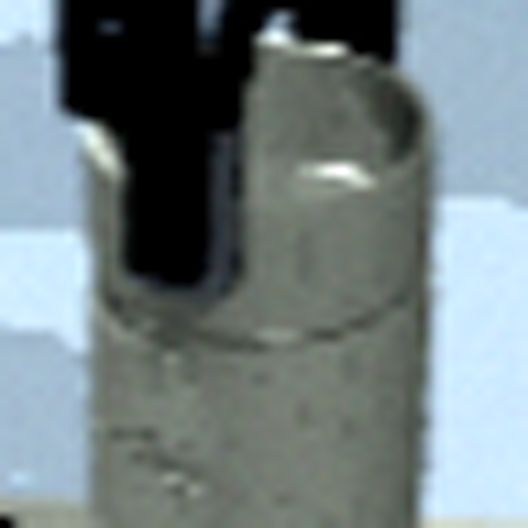

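Aligned on both sides and the gap is uniform; 4 mm to go.

Request:
drive_tool(
  steps=[
    [[0, 0, -1], [0, 0, 0], 60],
    [[0, 0, -1], [0, 0, 0], 60],
    [[0, 0, -0.8], [0, 0, 0], 60],
    [[0, 0, 0], [0, 0, 0], 60],
    [[0, 0, 0], [0, 0, 0], 60],
    [[0, 0, 0], [0, 0, 0], 60],
    [[0, 0, 0], [0, 0, 0], 60],
    [[0, 0, 0], [0, 0, 0], 60],
  ],
)

```text
t: 22.3
tool_pos: [0.5004, 0.0062, 0.1274]
orientation: [-30.1, 89.8, 39.8]
force: [-1.0, 1.7, -0.3]
gripper_width: 0.781
```

Run:
```python
from m import *
s,R=st()
```

```text
t 22.3 pos [500.4   6.2 127.4] x [ 0.002  0.002 -1.   ] z [0.344 0.939 0.003] jaw deg 69.9 F [-1.   1.7 -0.3] T [ 0.16 -0.11 -0.01] j7 71.4 w 66.7
```

Request:
drive_tool(
  steps=[
    [[0, 0.7, 0], [-0.1, 0.1, 0], 60],
    [[0, 0, 0], [0, 0, 0], 60],
    [[0, 0, -0.7], [0, 0, 0], 60],
    [[0, 0, 0], [0, 0, 0], 60],
    [[0, 0, -0.7], [0, 0, 0], 60],
    [[0, 0, 0], [0, 0, 0], 60],
    [[0, 0, 0], [0, 0, 0], 60],
    [[0, 0, 0], [0, 0, 0], 60],
  ],
)

```text
t: 22.97
tool_pos: [0.5009, 0.0068, 0.1264]
orientation: [-60.7, 89.9, 9.2]
force: [-0.8, 0.5, 2.2]
gripper_width: 0.784
```

Run:
```python
from m import *
s,R=st()
look('e9',[],(.5,0,.12),24,11)
```

```text
t 22.97 pos [500.9   6.8 126.4] x [ 0.002  0.    -1.   ] z [0.344 0.939 0.001] jaw deg 69.9 F [-0.8  0.5  2.2] T [ 0.14 -0.   -0.08] j7 71.2 w 67.0
```

View pics/e9.png

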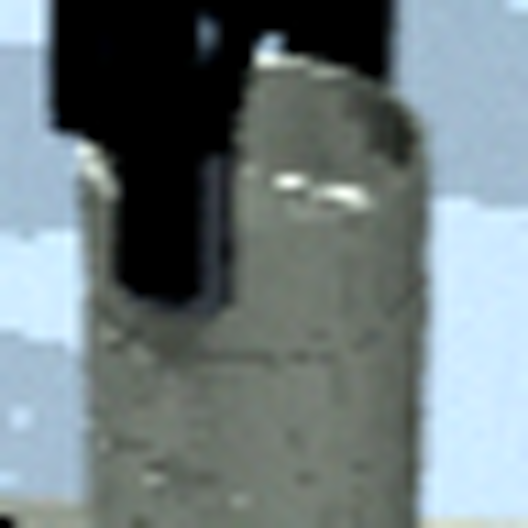

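Request:
drive_tool(
  steps=[
    [[0, 0, -0.6], [0, 0, 0], 60],
    [[0, 0, 0], [0, 0, 0], 60],
    [[0, 0, 0], [0, 0, 0], 60],
    [[0, 0, -0.6], [0, 0, 0], 60],
    [[0, 0, 0], [0, 0, 0], 60],
    [[0, 0, 0], [0, 0, 0], 60],
    [[0, 0, 0], [0, 0, 0], 60],
    [[0, 0, 0], [0, 0, 0], 60],
  ],
)

```text
t: 23.68
tool_pos: [0.5019, 0.0073, 0.1262]
orientation: [-51.9, 89.7, 18.0]
force: [-0.5, 1.1, 3.7]
gripper_width: 0.785
```

Run:
```python
from m import *
s,R=st()
look('e10',[],(.5,0,.10),34,9)
```

```text
t 23.68 pos [501.9   7.3 126.2] x [ 0.004  0.001 -1.   ] z [0.344 0.939 0.003] jaw deg 69.9 F [-0.5  1.1  3.7] T [ 0.29  0.09 -0.01] j7 71.3 w 67.1
```

View pics/e10.png

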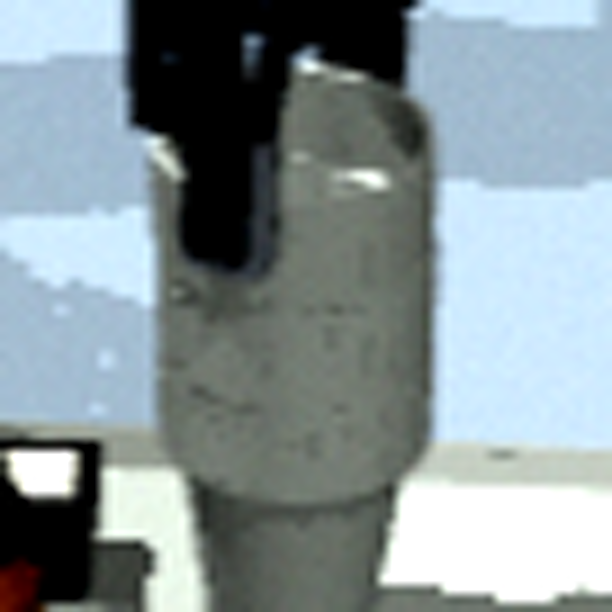

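Request:
drive_tool(
  steps=[
    [[0, 0, 0], [0, 0, 0], 72],
    [[0, 0, 0], [0, 0, 0], 78],
    [[0, 0, 0], [0, 0, 0], 85],
    [[0, 0, 0], [0, 0, 0], 85],
    [[0, 0, 0], [0, 0, 0], 85],
    [[0, 0, 6], [0, 0, 0], 85],
    [[0, 0, 12], [0, 0, 0], 85],
    [[0, 0, 8], [0, 0, 0], 85],
  ],
)

```text
t: 24.4
tool_pos: [0.4989, 0.0061, 0.1501]
orientation: [133.1, 89.8, -157.1]
force: [0.3, -0.9, -0.3]
gripper_width: 1.0
```

Run:
```python
from m import *
s,R=st()
look('e11',[],(.5,0,.09),40,8)
```

```text
t 24.4 pos [498.9   6.1 150.1] x [-0.003 -0.001 -1.   ] z [ 0.345  0.939 -0.003] jaw deg 69.8 F [ 0.3 -0.9 -0.3] T [-0.05 -0.03  0.04] j7 70.4 w 85.4
```

View pics/e11.png

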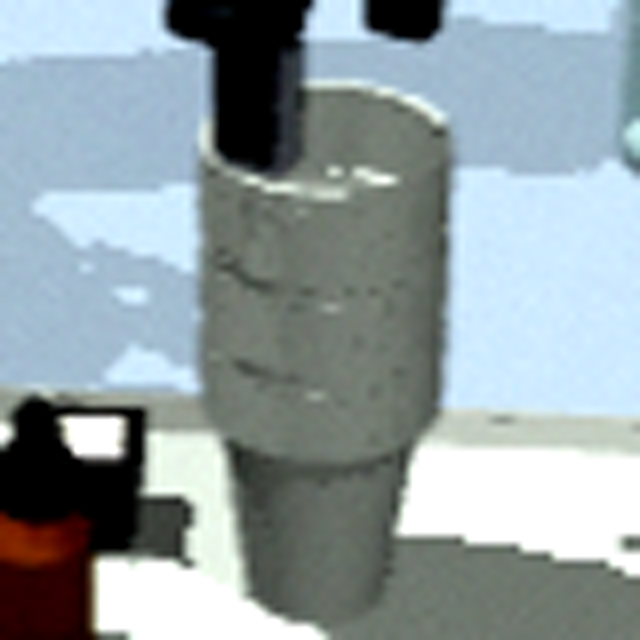

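Request:
drive_tool(
  steps=[
    [[0, 0, 25], [0, 0, 0], 85],
    [[4, 16, 15], [0, 0, 0], 85],
    [[8, 37, 0], [0, 0, -0.6], 60],
    [[8, 37, 0], [0, 0, -0.6], 40],
    [[8, 37, 0], [0, 0, -0.6], 40],
    [[8, 37, 0], [0, 0, 0], 40],
    [[8, 37, 0], [0, 0, 0], 40],
    [[6, 27, 0], [0, 0, 0], 40],
  ],
)

```text
t: 25.12
tool_pos: [0.5515, 0.2342, 0.1983]
orientation: [-49.0, 89.6, 17.9]
force: [0.2, 0.9, 0.4]
gripper_width: 0.47
```

Run:
```python
from m import *
s,R=st()
```

```text
t 25.12 pos [551.5 234.2 198.3] x [ 0.006  0.002 -1.   ] z [0.392 0.92  0.004] jaw deg 66.9 F [0.2 0.9 0.4] T [-0.01 -0.07  0.01] j7 46.6 w 40.1
```

Request:
drive_tool(
  steps=[
    [[6, 30, 0], [0, 0.3, 0.8], 40],
    [[2, 12, -8], [0, 0, 0], 40],
    [[0, 5, -20], [0, 0, 0], 40],
    [[0, 0, -25], [0, 0, 0], 40],
    [[0, 0, -25], [0, 0, 0], 40],
    [[0, 0, -15], [0, 0, 0], 40],
    [[0, 0, 0], [0, 0, 0], 40],
    [[0, 0, 0], [0, 0, 0], 40],
  ],
)

```text
t: 25.78
tool_pos: [0.5579, 0.2956, 0.1007]
orientation: [0.8, 89.6, 69.4]
force: [-0.3, -0.3, -0.4]
gripper_width: 0.468
```

Run:
```python
from m import *
s,R=st()
look('g1',[],(.562,.293,.05),40,8)
```

```text
t 25.78 pos [557.9 295.6 100.7] x [ 0.002  0.006 -1.   ] z [0.365 0.931 0.007] jaw deg 68.6 F [-0.3 -0.3 -0.4] T [-0.    0.03 -0.01] j7 45.2 w 39.9
```

View pics/g1.png

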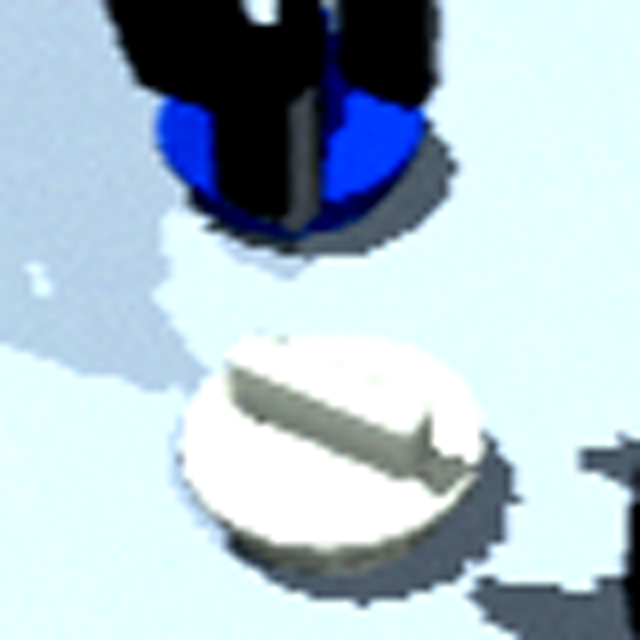

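Request:
drive_tool(
  steps=[
    [[3.5, -1.5, 0], [-0.35, 0.1, -0.4], 40],
    [[0, 0, 0], [0, 0, 0], 40],
    [[0, 0, 0], [0, 0, 0], 40],
    [[0, 0, -10], [0, 0, 0], 40],
    [[0, 0, -16], [0, 0, 0], 40],
    [[0, 0, -16], [0, 0, 0], 40],
    [[0, 0, -8], [0, 0, 0], 40],
    [[0, 0, 0], [0, 0, 0], 40],
  ],
)

```text
t: 26.5
tool_pos: [0.5666, 0.2947, 0.0557]
orientation: [-40.3, 89.2, 27.7]
force: [-1.2, -0.5, 0.4]
gripper_width: 0.468
```

Run:
```python
from m import *
s,R=st()
look('g2',[],(.562,.293,.04),36,9)
```

```text
t 26.5 pos [566.6 294.7  55.7] x [ 0.012  0.006 -1.   ] z [0.374 0.927 0.011] jaw deg 68.0 F [-1.2 -0.5  0.4] T [-0.06  0.03 -0.01] j7 45.7 w 39.9
```

View pics/g2.png

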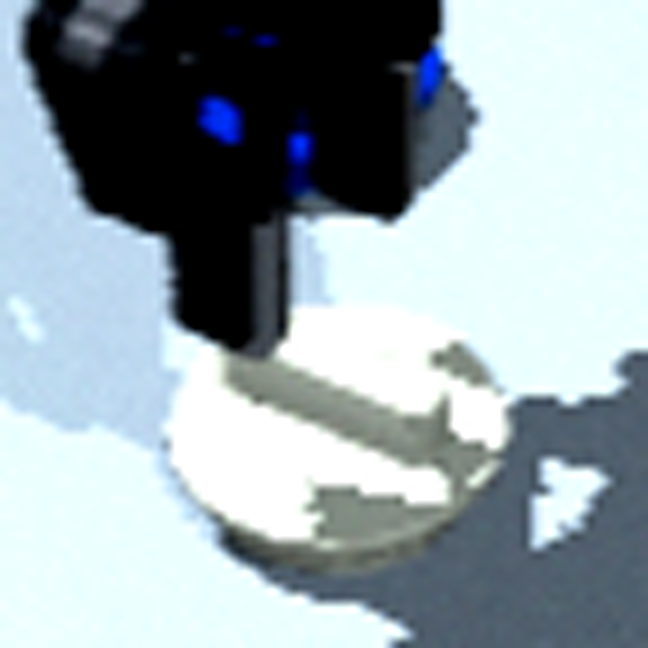

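Request:
drive_tool(
  steps=[
    [[-4, -0.5, 0], [-0.3, 0.6, 0], 40],
    [[0, 0, 0], [0, 0, 0], 40],
    [[0, 0, 0], [0, 0, 0], 40],
    [[0, 0, -5], [0, 0, 0], 40],
    [[0, 0, -5], [0, 0, 0], 40],
    [[0, 0, -4], [0, 0, 0], 40],
    [[0, 0, 0], [0, 0, 0], 40],
    [[0, 0, 0], [0, 0, 0], 40],
  ],
)

```text
t: 27.22
tool_pos: [0.5642, 0.2953, 0.0445]
orientation: [-34.4, 89.6, 33.6]
force: [0.5, -0.3, 0.2]
gripper_width: 0.468
```

Run:
```python
from m import *
s,R=st()
look('g3',[],(.562,.293,.04),36,9)
```

```text
t 27.22 pos [564.2 295.3  44.5] x [ 0.006  0.004 -1.   ] z [0.374 0.927 0.005] jaw deg 68.0 F [ 0.5 -0.3  0.2] T [0.04 0.09 0.01] j7 45.7 w 40.0
```

View pics/g3.png

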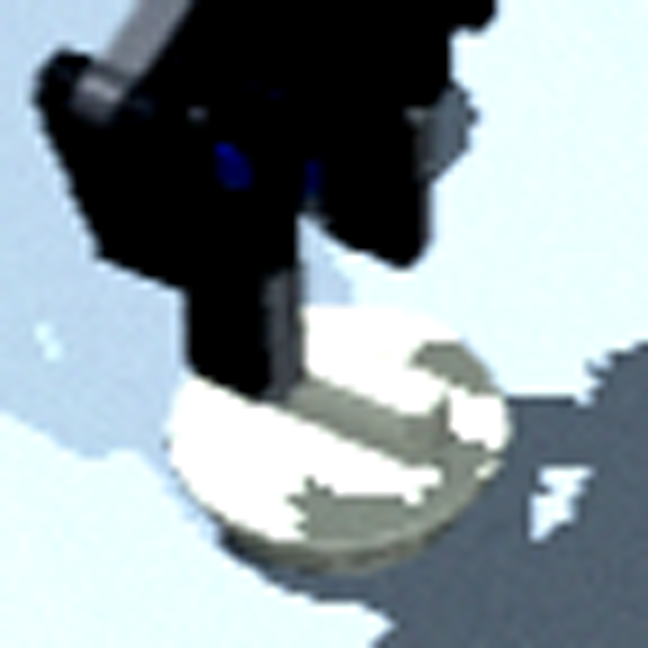

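Request:
drive_tool(
  steps=[
    [[-2, -1, 0], [-0.2, 0.35, 0], 40],
    [[0, 0, 0], [0, 0, 0], 40],
    [[0, 0, -4], [0, 0, 0], 40],
    [[-0.3, 0, -5], [0, 0.1, 0], 40],
    [[-0.3, 0, -5], [0, 0.1, 0], 40],
    [[0, 0, -4], [0, 0, 0], 40],
    [[0, 0, 0], [0, 0, 0], 40],
    [[0, 0, 0], [0, 0, 0], 40],
  ],
)

```text
t: 27.93
tool_pos: [0.5611, 0.294, 0.0243]
orientation: [117.3, 89.7, -174.7]
force: [-0.3, 1.4, 0.0]
gripper_width: 0.469
```

Run:
```python
from m import *
s,R=st()
look('g4',[],(.562,.293,.03),30,9)
```

```text
t 27.93 pos [561.1 294.   24.3] x [-0.006 -0.001 -1.   ] z [ 0.374  0.927 -0.003] jaw deg 68.0 F [-0.3  1.4  0. ] T [-0.03 -0.02  0.02] j7 46.1 w 40.0
```

View pics/g4.png

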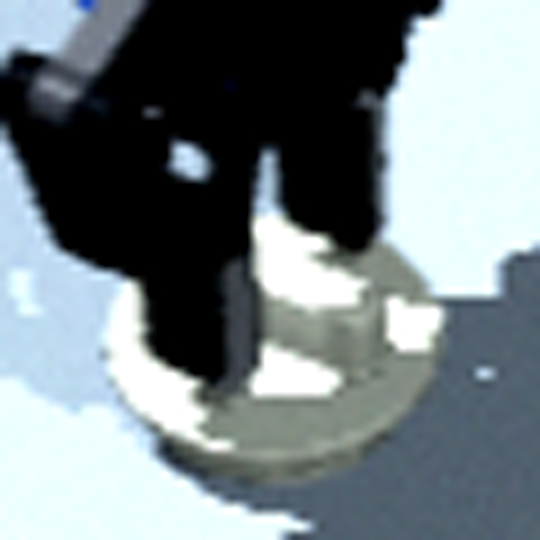

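Request:
drive_tool(
  steps=[
    [[0.8, 0, -2], [0, -0.3, 0], 40],
    [[0, 0, -2], [0, 0, 0], 40],
    [[0, 0, 0], [0, 0, 0], 40],
    [[0, 0, 0], [0, 0, 0], 25],
    [[0, 0, 0], [0, 0, 0], 16],
    [[0, 0, 0], [0, 0, 0], 8],
    [[0, 0, 0], [0, 0, 0], 8],
    [[0, 0, 0], [0, 0, 0], 8],
  ],
  grip_force=30,
)

```text
t: 28.65
tool_pos: [0.5625, 0.2943, 0.0208]
orientation: [-55.4, 89.9, 12.6]
force: [-0.0, 0.5, -0.5]
gripper_width: 0.133
```

Run:
```python
from m import *
s,R=st()
look('g5',[circ(.5616,.2935,.016,.034)],(.562,.293,.03),30,9)
```

```text
t 28.65 pos [562.5 294.3  20.8] x [ 0.001  0.    -1.   ] z [0.374 0.927 0.001] jaw deg 68.0 F [-0.   0.5 -0.5] T [0.01 0.06 0.02] j7 46.0 w 11.4
```

View pics/g5.png

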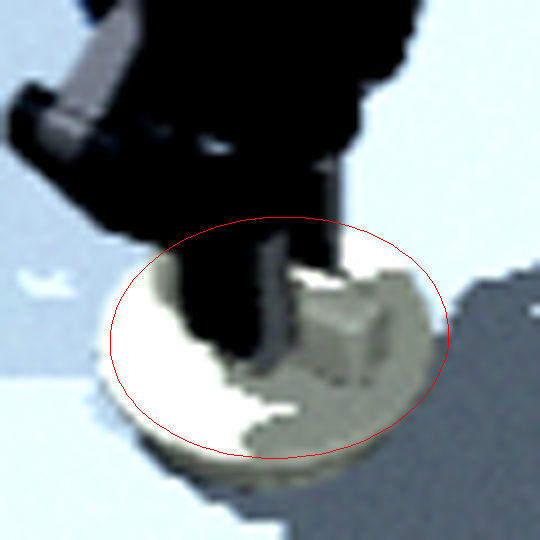

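Request:
drive_tool(
  steps=[
    [[0, 0, 10], [0, 0, 0], 8],
    [[0, 0, 20], [0, 0, 0], 8],
    [[0, 0, 35], [0, 0, 0], 8],
    [[0, 0, 38], [0, 0, 0], 8],
    [[0, 0, 38], [0, 0, 0], 8],
    [[0, 0, 30], [0, 0, 0], 8],
    [[-2, -9, 10], [0, 0, 0], 8],
    [[-6, -28, 0], [0, 0, 0], 8],
  ],
)

```text
t: 29.37
tool_pos: [0.5494, 0.2601, 0.2114]
orientation: [122.5, 89.8, -169.0]
force: [-0.7, 0.2, -1.1]
gripper_width: 0.128
```

Run:
```python
from m import *
s,R=st()
im=snap('side','side_g6'); G=gradim(im)
f=lambda x,y:[circ(x,y,.151,.034),circ(x,y,.151,.0315)]
b=fit('side',G,f,.502,.003,.012,31);print(np.round(b,4))
f2=lambda x,y:[circ(x,y,.003,.02)]
o1=crop('side',im,f(b[1],b[2])+[circ(.5022,.0045,.003,.02)],proj('side',(.5,0,.09))[0],36,'g6',8)
im=snap('top','top_g6'); G=gradim(im)
b=fit('top',G,f,.502,.003,.012,31);print(np.round(b,4))
o2=crop('top',im,f(b[1],b[2]),proj('top',(.5,0,.15))[0],25,'g6t',8)
cv2.imwrite('pics/g6.png',np.hstack([o1[:400],o2[:400]]))
```

```text
t 29.37 pos [549.4 260.1 211.4] x [-0.003 -0.001 -1.   ] z [ 0.368  0.93  -0.002] jaw deg 68.4 F [-0.7  0.2 -1.1] T [-0.01 -0.02  0.04] j7 45.9 w 11.0
[1.863659e+02 5.021000e-01 8.800000e-03]
[1.886182e+02 5.003000e-01 3.200000e-03]
```

View pics/g6.png

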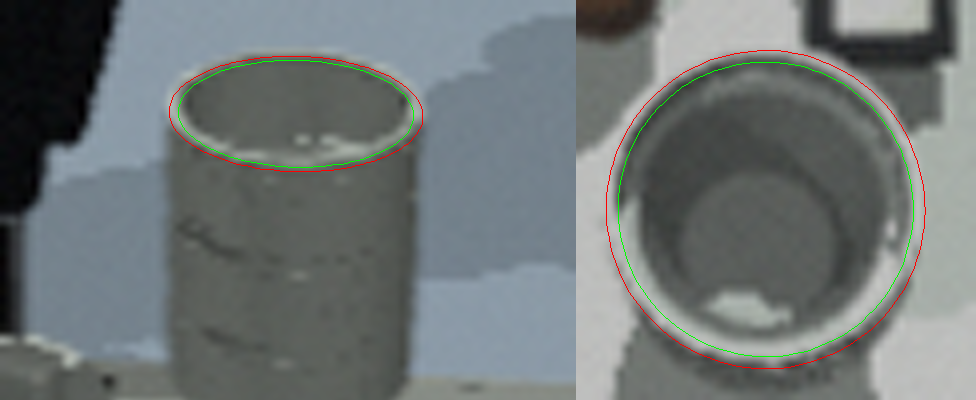

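Request:
drive_tool(
  steps=[
    [[-7, -38, 0], [0, -0.15, 0], 8],
    [[-7, -38, 0], [0, 0, 0], 8],
    [[-7, -38, 0], [0, 0, 0], 8],
    [[-7, -38, 0], [0, 0, 0], 8],
    [[-6, -30, 0], [0, 0, 0], 8],
    [[-4, -22, 0], [0, 0, 0], 8],
    [[-2, -12, 0], [0, 0, 0], 8],
    [[-1, -5, 0], [0, 0, 0], 8],
  ],
)

```text
t: 30.13
tool_pos: [0.5017, 0.0225, 0.2086]
orientation: [144.5, 89.6, -147.7]
force: [0.3, 0.4, 0.2]
gripper_width: 0.135
```

Request:
drive_tool(
  steps=[
    [[0, 0, 0], [0, 0, 0], 8],
    [[0, 0, 0], [0, 0, 0], 8],
    [[0, 0, 0], [0, 0, 0], 8],
    [[0, 0, 0], [0, 0, 0], 8],
    [[0, 0, 0], [0, 0, 0], 8],
    [[0, 0, 0], [0, 0, 0], 8],
    [[0, 0, 0], [0, 0, 0], 8],
    [[0, 0, 0], [0, 0, 0], 8],
  ],
)

```text
t: 30.8
tool_pos: [0.5025, 0.0298, 0.2077]
orientation: [133.8, 89.6, -157.8]
force: [0.1, 0.3, -0.5]
gripper_width: 0.128
```

Run:
```python
from m import *
s,R=st();p=s['tool_pos'];z=p[2]-.0208
look('g7',[circ(p[0],p[1],z+.016,.034),circ(p[0],p[1],z,.027),circ(.5021,.0088,.151,.034)],(.5,0,.17),32,9)
```

```text
t 30.8 pos [502.5  29.8 207.7] x [-0.007 -0.003 -1.   ] z [ 0.369  0.93  -0.005] jaw deg 68.4 F [ 0.1  0.3 -0.5] T [ 0.01  0.01 -0.01] j7 65.0 w 10.9
```

View pics/g7.png

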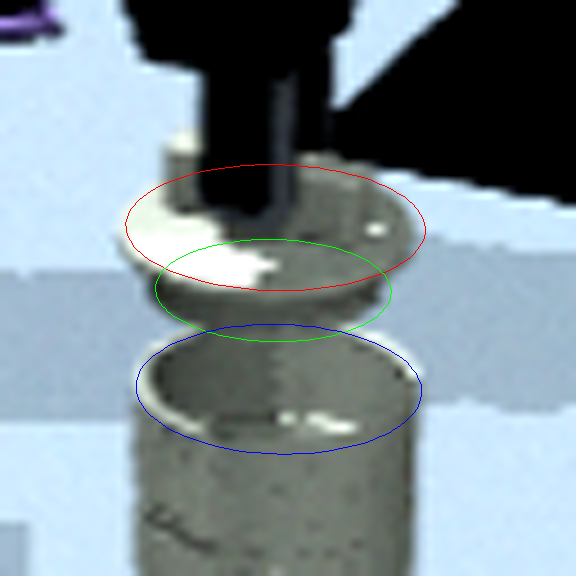

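Request:
drive_tool(
  steps=[
    [[-0.7, -5, 0], [0.15, -0.4, 0], 8],
    [[-0.7, -7, 0], [0, 0, 0], 8],
    [[-0.6, -5, 0], [0, 0, 0], 8],
    [[0, -2.5, 0], [0, 0, 0], 8],
    [[0, 0, 0], [0, 0, 0], 8],
    [[0, 0, 0], [0, 0, 0], 8],
    [[0, 0, 0], [0, 0, 0], 8],
    [[0, 0, 0], [0, 0, 0], 8],
  ],
)

```text
t: 31.52
tool_pos: [0.5001, 0.0068, 0.2079]
orientation: [-62.4, 89.9, 5.8]
force: [0.1, -0.1, -0.4]
gripper_width: 0.13
```

Run:
```python
from m import *
s,R=st()
```

```text
t 31.52 pos [500.1   6.8 207.9] x [ 0.001  0.    -1.   ] z [0.371 0.929 0.001] jaw deg 68.2 F [ 0.1 -0.1 -0.4] T [-0.02  0.01 -0.  ] j7 67.3 w 11.1
```

Request:
drive_tool(
  steps=[
    [[0, 0, -4], [0, 0, 0], 8],
    [[0, 0, -6], [0, 0, 0], 8],
    [[0, 0, -7], [0, 0, 0], 8],
    [[0, 0, -6], [0, 0, 0], 8],
    [[0, 0, -4], [0, 0, 0], 8],
    [[0, 0, 0], [0, 0, 0], 8],
    [[0, 0, 0], [0, 0, 0], 8],
    [[0, 0, 0], [0, 0, 0], 8],
  ],
)

```text
t: 32.18
tool_pos: [0.4993, 0.0079, 0.1766]
orientation: [127.0, 89.9, -164.7]
force: [-0.3, 0.4, -0.3]
gripper_width: 0.133
```

Run:
```python
from m import *
s,R=st();p=s['tool_pos'];z=p[2]-.0208
look('g8',[],(.5,0,.155),26,10)
```

```text
t 32.18 pos [499.3   7.9 176.6] x [-0.001 -0.    -1.   ] z [ 0.369  0.929 -0.001] jaw deg 68.3 F [-0.3  0.4 -0.3] T [-0.    0.01  0.  ] j7 68.0 w 11.4
```

View pics/g8.png

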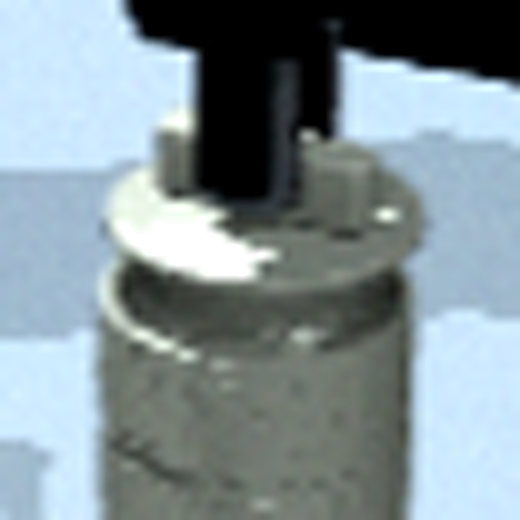

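Run:
```python
from m import *
p=arm.get_state()['tool_pos'];z=p[2]-.0208
for y in(.004,.0065,.009): print(y,proj('side',arc(.501,y,z+.012,.034,90,90,1)),proj('side',arc(.501,y,.151,.034,90,90,1)))
im=cv2.imread('pics/side_g8.png');m=np.clip((im.astype(float)-30)*2,0,255).astype(np.uint8)
crop('side',m,[circ(p[0]+.002,p[1],z+.016,.034),circ(p[0]+.002,p[1],z+.012,.034),circ(.5015,.0075,.151,.034),circ(.5015,.0075,.151,.0315)],proj('side',(.5,0,.155))[0],26,'g8f',14)
```

```text
0.004 [[326.86353794 177.59660195]] [[326.62367694 184.79842591]]
0.0065 [[326.75001409 178.13934247]] [[326.51070086 185.35191298]]
0.009 [[326.63598476 178.68450167]] [[326.39722648 185.90784359]]
```

View pics/g8f.png

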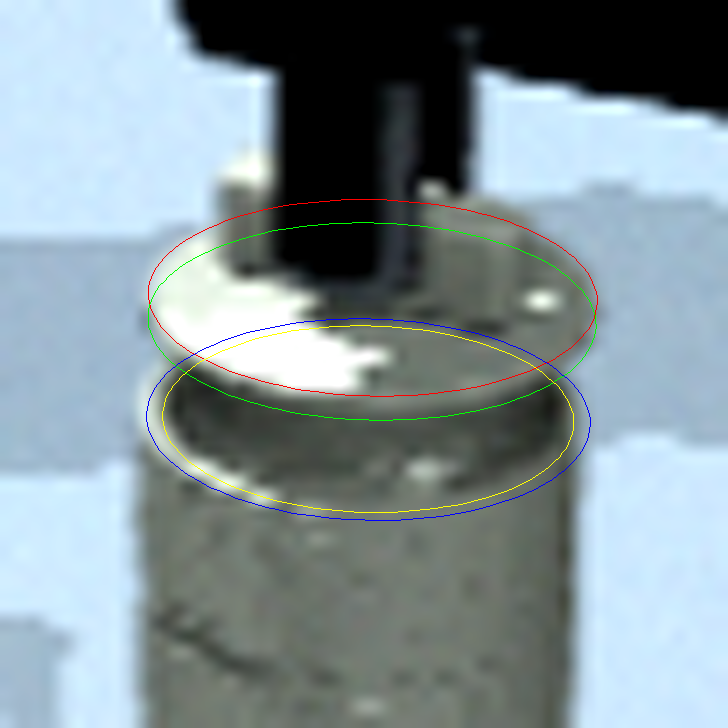

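Request:
drive_tool(
  steps=[
    [[1, -0.5, 0], [0, 0, 0], 8],
    [[0, 0, 0], [0, 0, 0], 8],
    [[0, 0, 0], [0, 0, 0], 8],
    [[0, 0, -2], [0, 0, 0], 8],
    [[0, 0, -3], [0, 0, 0], 8],
    [[0, 0, -3], [0, 0, 0], 8],
    [[0, 0, -2], [0, 0, 0], 8],
    [[0, 0, 0], [0, 0, 0], 8],
  ],
)

```text
t: 32.9
tool_pos: [0.5013, 0.0073, 0.1668]
orientation: [-57.8, 89.9, 10.5]
force: [0.8, -0.1, -0.5]
gripper_width: 0.129
```

Run:
```python
from m import *
s,R=st();p=s['tool_pos'];z=p[2]-.0208
look('g9',[],(.5,0,.15),26,10)
```

```text
t 32.9 pos [501.3   7.3 166.8] x [ 0.002  0.    -1.   ] z [0.369 0.929 0.001] jaw deg 68.3 F [ 0.8 -0.1 -0.5] T [-0.01 -0.03 -0.01] j7 68.5 w 11.0
```

View pics/g9.png

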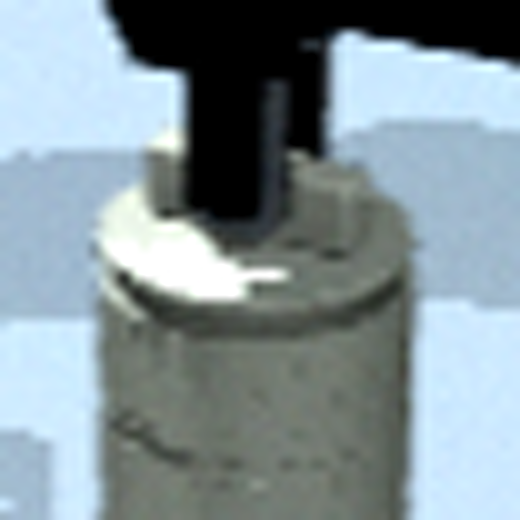

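Request:
drive_tool(
  steps=[
    [[-0.6, 0, 0], [0, 0, 0], 8],
    [[0, 0, 0], [0, 0, 0], 8],
    [[0, 0, -1.5], [0, 0, 0], 8],
    [[0, 0, -2], [0, 0, 0], 8],
    [[0, 0, -1], [0, 0, 0], 8],
    [[0, 0, 0], [0, 0, 0], 8],
    [[0, 0, 0], [0, 0, 0], 8],
    [[0, 0, 0], [0, 0, 0], 8],
  ],
)

```text
t: 33.62
tool_pos: [0.5008, 0.0072, 0.1621]
orientation: [-62.6, 89.9, 5.7]
force: [0.6, 0.0, -0.8]
gripper_width: 0.131
```

Run:
```python
from m import *
s,R=st();p=s['tool_pos'];z=p[2]-.0208
look('g10',[],(.5,0,.15),26,10)
```

```text
t 33.62 pos [500.8   7.2 162.1] x [ 0.002  0.    -1.   ] z [0.369 0.929 0.001] jaw deg 68.3 F [ 0.6  0.  -0.8] T [-0.01  0.04 -0.01] j7 68.5 w 11.2
```

View pics/g10.png

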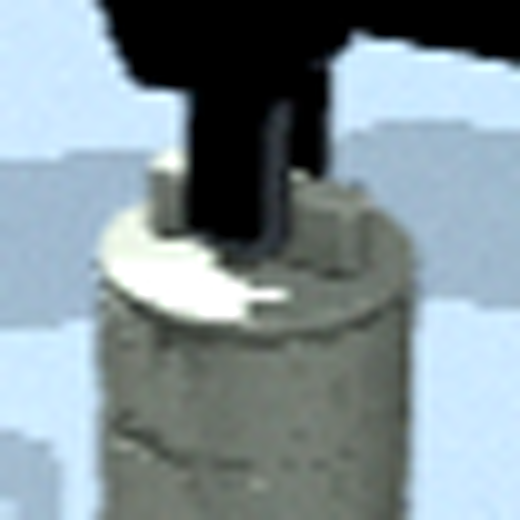

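Request:
drive_tool(
  steps=[
    [[0, 0, -1], [0, 0, 0], 8],
    [[0, 0, 0], [0, 0, 0], 8],
    [[0, 0, -0.7], [0, 0, 0], 8],
    [[0, 0, 0], [0, 0, 0], 8],
    [[0, 0, -0.6], [0, 0, 0], 8],
    [[0, 0, 0], [0, 0, 0], 8],
    [[0, 0, 0], [0, 0, 0], 8],
    [[0, 0, 0], [0, 0, 0], 8],
  ],
)

```text
t: 34.33
tool_pos: [0.5008, 0.0072, 0.1597]
orientation: [-62.8, 89.9, 5.5]
force: [-0.1, -1.1, 0.3]
gripper_width: 0.135
```

Run:
```python
from m import *
s,R=st();p=s['tool_pos'];z=p[2]-.0208
look('g11',[],(.5,0,.15),26,10)
```

```text
t 34.33 pos [500.8   7.2 159.7] x [ 0.002  0.    -1.   ] z [0.369 0.929 0.001] jaw deg 68.3 F [-0.1 -1.1  0.3] T [-0.04 -0.01  0.01] j7 68.6 w 11.5
```

View pics/g11.png

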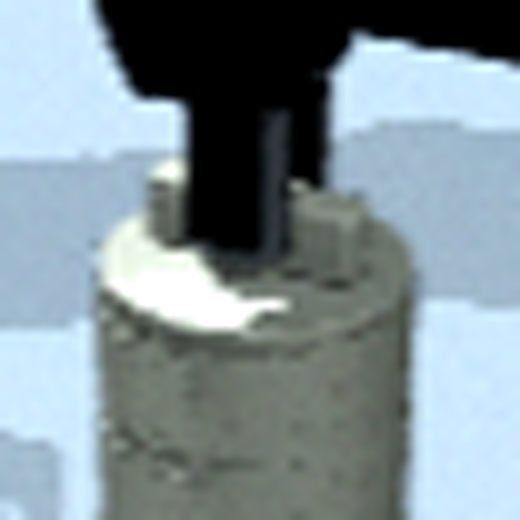

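No force yet; a little more until it bears.

Request:
drive_tool(
  steps=[
    [[0, 0, -0.6], [0, 0, 0], 8],
    [[0, 0, 0], [0, 0, 0], 8],
    [[0, 0, 0], [0, 0, 0], 8],
    [[0, 0, -0.6], [0, 0, 0], 8],
    [[0, 0, 0], [0, 0, 0], 8],
    [[0, 0, 0], [0, 0, 0], 8],
    [[0, 0, 0], [0, 0, 0], 8],
    [[0, 0, 0], [0, 0, 0], 8],
  ],
)

```text
t: 35.05
tool_pos: [0.5014, 0.007, 0.1595]
orientation: [-59.4, 89.8, 8.9]
force: [-1.3, -0.1, 2.3]
gripper_width: 0.132
```

Run:
```python
from m import *
s,R=st()
```

```text
t 35.05 pos [501.4   7.  159.5] x [ 0.003  0.001 -1.   ] z [0.37  0.929 0.002] jaw deg 68.3 F [-1.3 -0.1  2.3] T [-0.11  0.19  0.03] j7 68.7 w 11.3
```

Request:
drive_tool(
  steps=[
    [[0, 0, 0], [0, 0, 0], 16],
    [[0, 0, 0], [0, 0, 0], 25],
    [[0, 0, 0], [0, 0, 0], 40],
    [[0, 0, 0], [0, 0, 0], 40],
    [[0, 0, 5], [0, 0, 0], 40],
    [[0, 0, 12], [0, 0, 0], 40],
    [[0, 0, 25], [0, 0, 0], 40],
    [[0, 0, 25], [0, 0, 0], 40],
  ],
)

```text
t: 35.72
tool_pos: [0.4974, 0.0071, 0.2233]
orientation: [126.0, 89.5, -165.6]
force: [0.2, -0.3, 0.3]
gripper_width: 0.465
```

Request:
drive_tool(
  steps=[
    [[0, 20, 20], [0, 0, 0], 40],
    [[4, 37, 0], [0, 0, 0], 40],
    [[4, 37, 0], [0, 0, 0], 40],
    [[4, 37, 0], [0, 0, 0], 40],
    [[4, 37, 0], [0, 0, 0], 40],
    [[3, 30, 0], [0, 0, 0], 40],
    [[2, 15, 0], [0, 0, 0], 40],
    [[0, 0, 0], [0, 0, 0], 40],
  ],
)

```text
t: 36.38
tool_pos: [0.5202, 0.2266, 0.2554]
orientation: [-36.4, 89.6, 31.4]
force: [-0.8, 0.1, 0.1]
gripper_width: 0.465
```

Run:
```python
from m import *
s,R=st()
a=snap('side','z_side'); b=snap('top','z_top')
o1=crop('side',a,[circ(.5022,.006,.003,.02)],proj('side',(.5,0,.09))[0],40,None,6)
o2=crop('top',b,[],proj('top',(.5,0,.1))[0],40,None,6)
cv2.imwrite('pics/z.png',cv2.resize(np.hstack([o1,o2]),(800,400)))
```

```text
t 36.38 pos [520.2 226.6 255.4] x [ 0.006  0.004 -1.   ] z [0.378 0.926 0.006] jaw deg 67.8 F [-0.8  0.1  0.1] T [ 0.03 -0.02 -0.  ] j7 45.2 w 39.7
```

View pics/z.png

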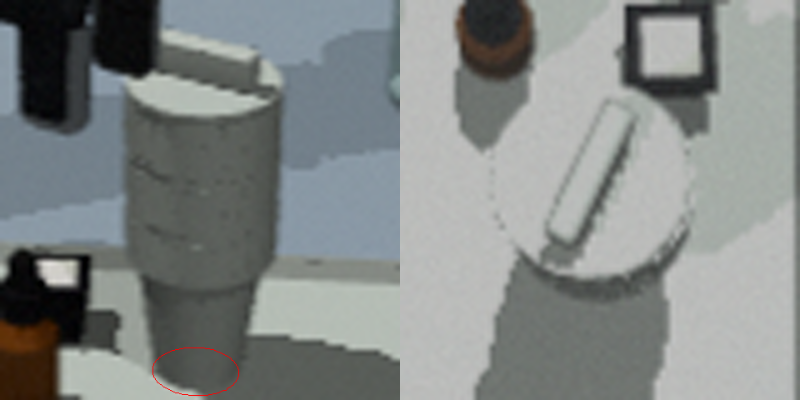

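View pics/z_top.png

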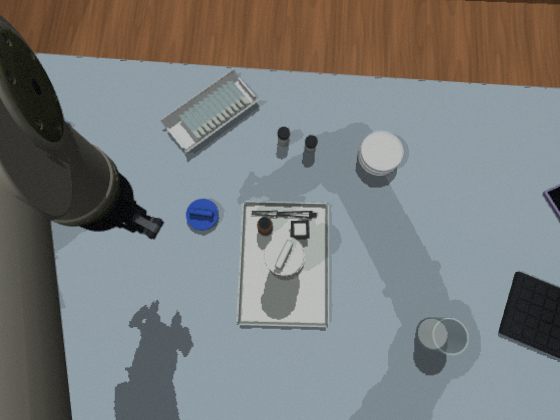

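View pics/z_side.png

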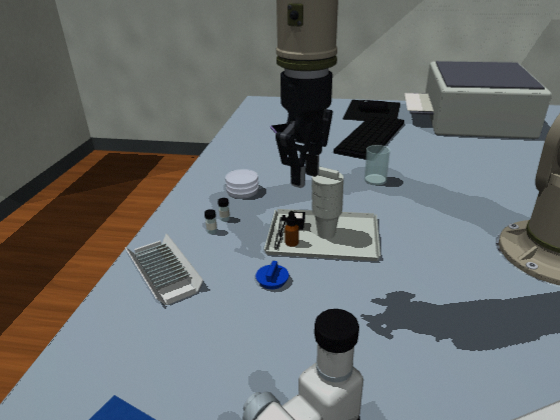

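Request:
drive_tool(
  steps=[
    [[0, 0, 0], [0, 0, 0], 40],
    [[0, 0, 0], [0, 0, 0], 40],
    [[0, 0, 0], [0, 0, 0], 40],
    [[0, 0, 0], [0, 0, 0], 40],
    [[0, 0, 0], [0, 0, 0], 40],
    [[0, 0, 0], [0, 0, 0], 40],
    [[0, 0, 0], [0, 0, 0], 40],
    [[0, 0, 0], [0, 0, 0], 40],
  ],
)

```text
t: 37.15
tool_pos: [0.5229, 0.2118, 0.2571]
orientation: [-62.5, 89.5, 4.2]
force: [-0.3, 0.0, 0.4]
gripper_width: 0.468
```

Run:
```python
from m import *
s,R=st()
a=snap('side','y_side')
G=gradim(a)
for n,z in(('lid flange top',.155),):
    print(n,np.round(fit('side',G,lambda x,y:[circ(x,y,z,.034)],.502,.006,.012,31),4))
print('moved px since last',np.abs(a[150:260,300:360].astype(int)-cv2.imread('pics/z_side.png')[150:260,300:360]).mean())
im0=cv2.imread('pics/side0.png').astype(int); d=np.abs(a-im0).max(2)
for n,(x0,y0,x1,y1) in dict(dropper=(283,210,302,248),jar=(362,143,392,186),petri=(222,168,262,198),vials=(203,196,232,235),blue=(255,262,292,290)).items(): print(n,d[y0:y1,x0:x1].mean().round(1))
print(arm.finish_job())
```

```text
t 37.15 pos [522.9 211.8 257.1] x [ 0.008  0.001 -1.   ] z [0.395 0.918 0.004] jaw deg 66.7 F [-0.3  0.   0.4] T [ 0.04 -0.    0.02] j7 45.4 w 40.0
lid flange top [2.025237e+02 5.030000e-01 1.070000e-02]
moved px since last 4.311161616161616
dropper 6.3
jar 8.2
petri 10.9
vials 9.1
blue 8.9
the job is handed in; nothing more can be done
None
```

I nested both loose cups into the base cup, then set the white stopper lid on top. The closed stack stands upright in the tray, and I handed the job in at about 37 s.

**Seating:** I lowered each piece until the wrist force rose by about 2 to 4 N, then let go. The gripper stopped within 0.4 mm of the height expected for full seating on all three pieces: 97.3 mm against 97.5, 126.2 against 125.8, and 159.5 against 159.8. The last pictures show the collars and the lid flange lined up, with the gripper clear of the stack.

**Other things:** The jar, dropper, petri dishes, vials and blue look-alike lid show no real change from the first picture. I compared the slip box and tweezers only by eye; they look unmoved.

**What did not go cleanly:**
- During the first descent the arm drifted about 7 mm sideways, and the cup briefly tilted the base cup. I backed off and the base settled upright in its place. The finished stack's top fits about 3 mm further along y than the base's first fit, part of which is measuring error.
- The two cameras disagreed by about 4 to 6 mm along y on the stack's position. I aligned the pieces from the side camera and the gripper position, because the arm hid the top camera's view.
- A faint dark line shows at the front left of the two cup joints. I took it for shadow, since the seating heights matched.

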